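Set up a foam boat model for bonding its deck

ROBOT

A 6-joint arm with a two-finger parallel gripper is mounted at the origin on the work surface. World frame = base frame: x ahead of the robot, y to its left, z up, the work surface at z = 0. Lengths are in m, angles in rad, forces in N, time in s.
With the tool pointing down it reaches from about 0.325 to 0.9 m from the base axis. Payload 3.5 kg.
Tool frame: the origin (TCP) lies between the finger pads; the fingertips stand 14 mm ahead of it and the grasp point (between the pads) lies 5 mm behind it; z points along the fingers, y is the direction in which the jaws open and shut (so a half turn about z gives the same grasp; the last joint's range is limited). The gripper opens to 85 mm and grips with 20 to 120 N. Pads are 22 mm wide; open, the fingers measure 114 mm over their backs; the gripper's body (76 mm by 85 mm) begins 54 mm behind the grasp point. The pads swing forward as they close: fully open they stand 13 mm farther back than shut.
Start: joints at [1.103, 0.276, -0.026, 1.268, 0, 1.467], TCP at [0.223, 0.584, 0.245] pointing down, gripper open.
Joint ranges: [-3.12, 3.12], [-0.85, 1.88], [-1.08, 1.24], [-1.95, 2.15], [-1.57, 1.53], [-3.14, 3.14]. Speed limits (rad/s): [2.57, 2.57, 3.14, 3.14, 3.14, 3.14].

INTERFACE

Orientations are given as a unit quaternion [x, y, z, w].
In Python, from workcell import ctrl gives the robot as it stands.
- The arm moves only by the shell command python3 -m jog 'ROWS' [FORCE]. ROWS is JSON, a list that holds one entry, the list of rows, each a list of 7 numbers: the shift along the tool's x, y, z in cm, then the turn, a rotation vector about the tool's x, y, z in degrees, then the finger opening in cm, from 0 to 8.54. A call has exactly 8 rows; each row shifts and turns the pose as measured when the row begins, along the tool's axes as they then stand; what a row does not reach is not made up. A row lasts 1/10 s, in which the tool goes at most 50 mm and 8.59 degrees, less where a joint would pass 70% of its speed; a pose out of reach is approached as far as the arm can. A call with a gripper value outside its range is refused whole. The fingers move at their own pace and stop on an object; FORCE is the grip in N (left out, the last holds). Time passes only in rows, so rows that do not move let the fingers close, or fill a call up. It gives the time, the measured TCP pose, the force and the opening at its end, in the units of the state.
- ctrl.get_obs(): the state, without advancing time (a new reading comes with each control period).
- ctrl.snapshot(name): name is "scene" or "top" or "wrist"; returns the picture (400x640x3 uint8, red, green, blue); there is no depth.
- ctrl.calibration(name): a dict with "fx", "fy", "cx", "cy" (pixels), "camera_from_world" (4x4, takes a point from world to camera coordinates). Camera axes: x right, y up, looking along -z (the intrinsics and any distortion apply to the point x, -y, -z); pixel columns grow to the right and rows downward; lengths in m; the calibration is good to about 2 mm. A picture is of the moment at which its call begins: read the wrist's pose just before it. calibration takes no time and is no camera call; for the wrist camera it gives the pose at the moment of the call.
- ctrl.hand_in(): hands the job in, once; it reports no verdict.
The state is a dict: "t": time; "joint_pos": joint angles; "qvel": joint speeds; "tau": joint torques, N m; "position": TCP position; "tcp_rot": TCP orientation; "contact_force": force on the tool from outside, world axes, zero at the start; "ft_torque": the same for the moment, N m; "grip_width": finger opening in m.
Only numpy, scipy, OpenCV 4.12 (cv2) and the standard library are available. Lean on these libraries where they do the work, as an engineer would, in place of code of your own. Each camera call takes 0.05 s, during which the arm holds its last target. There are 200 camera calls.

TASK

Set up the foam boat model for bonding its deck: first stand the wide dark saddle on the yellow tape and the narrow pale saddle on the blue tape, each centred on its tape and square across the build board, then lay the foam hull level in both saddles, centred between them with its bow in the narrow one. Next lay the plywood deck squarely on the hull, bow over bow and edges matching, and last stand the iron weight upright on the middle of the deck. Set the hull, deck and weight down rather than dropping them, and do not knock over the glue bottle.

Things in the scene. Friction and masses are not known exactly. Their poses are not given: they have to be found in the camera images.
- board: build board, fixed to the bench: pale plywood, 320 x 110 x 18 mm, with a thin black centreline along its length; origin at the centre of its underside, x along its length, z up (top face at z = 18 mm). The two tapes lie across it, one towards each end; which end is which varies
- tape_yellow: strip of yellow tape across the board, 24 mm (along the board) x 108 mm, thinner than 1 mm, fixed, with a thin dark line over its middle: the place of the wide saddle. Origin at its centre on the board's top face (18 mm above the bench), x along the board's length, y across the board
- tape_blue: strip of blue tape across the board, same size and frame as the yellow one, about 170 mm from it (centre to centre): the place of the narrow saddle
- saddle_wide: dark brown wooden saddle, loose, 30 mm thick (x) x 90 wide (y) x 55 high, 0.12 kg. Notch open at the top: level green felt rest at height 30 mm, 48 wide, between cheeks flaring to a 68 mm gap at the top. Origin at the centre of its underside, z up; x (thickness) lies along board and hull in use, either way round. Grip it across the 30 mm at its middle, below the rest
- saddle_narrow: pale wooden saddle, loose, 30 mm thick (x) x 74 mm wide (y) x 55 mm high, 0.12 kg, otherwise like the wide one: level green felt rest at height 30 mm, 34 mm wide, cheeks flaring to a 52 mm gap at the top. Origin at the centre of its underside, x through its thickness, same either way round
- hull: cream foam hull, loose, 260 mm long (x), 60 beam, 48 deep, about 0.11 kg. Origin mid-length on its flat bottom, +x to the pointed bow, z up. From stern to x = 20: parallel, 60 wide, sides upright at z 28 to 48 (grip there, x = -20 = centre of mass), bottom 40 wide. At x = 85 bottom 25, top 41 wide. Pencil lines mark the saddle places: wide under x = -85, narrow under x = +85, bottom on their rests
- deck: reddish brown plywood deck, loose, flat on the bench, 6 mm thick, outline of the hull's top plus 1 mm (262 x 62 mm, sides parallel from the stern to x = 20), 0.055 kg, a hatch drawn in thin lines. Origin mid-length on its underside, +x to the pointed bow, z up; centre of mass near x = -20. In place it matches the hull's origin and axes, 48 mm higher
- weight: black cast-iron block, loose, 60 mm (x) x 44 (y) x 34 high, with an upright steel knob on top: stem 22 mm across from height 34 to 58, rim 26 across up to 64; 0.55 to 0.85 kg. Origin at the centre of its underside, z up. Stands with its long side along or across the deck
- glue: white glue bottle with an orange cap, standing, 48 mm across, 130 mm high: must not be knocked over. Origin at the centre of its underside, z up
There are look-alikes about, which are no part of the job. Of the things like the saddle_narrow, leave any that is purple; of the rest the smaller one is meant.

How it is judged:
By the outcome, as a careful person would: the job done as asked, in the order asked, and still so for the second after the job is handed in, with the robot touching nothing.
It also fails if it takes over 125 s, if anything falls off the work surface, if the arm or the gripper's body presses on something with over 40 N, if the wrist force passes 120 N, or if a joint passes its speed limit or range.

## Working session

There is one attempt and no reset: what is moved stays moved. The work goes in short steps, Python scripts to look and compute and a shell command to move; the robot and the scene stay as the last step left them, time stands still between calls to the robot, and variables do not carry over. Pictures are saved under pics/ and viewed, about 12 in all and at most 16, crops included, and the job is handed in when it is done.

```bash
ls; mkdir -p pics
python3 - <<'E'
from workcell import ctrl
import cv2,numpy as np
o=ctrl.get_obs();print(o)
for n in("scene","top"):
    im=ctrl.snapshot(n);cv2.imwrite(f"pics/{n}0.png",im[...,::-1])
for n in("scene","top","wrist"):print(n,ctrl.calibration(n))
E
```

```text
pics
{'t': 0.0, 'joint_pos': array([ 1.10265689e+00,  2.77151115e-01, -2.78834119e-02,  1.26801775e+00,
        2.41202727e-05,  1.46739474e+00]), 'qvel': array([ 0.00086904,  0.00094549,  0.00049271,  0.00037291,  0.00026349,
       -0.00071975]), 'tau': array([-1.32894278e-03, -4.45502186e+01,  2.95205176e+01,  1.64721021e-02,
       -1.76420822e-04, -3.22693808e-06]), 'position': array([0.22260271, 0.58320893, 0.24414724]), 'tcp_rot': array([ 1.81359619e-01,  9.83416197e-01, -1.07882922e-03, -3.29543352e-04]), 'contact_force': array([-0.30378629,  0.70559454,  0.25282002]), 'ft_torque': array([ 0.03983758, -0.03939647, -0.01064798]), 'grip_width': 0.08529521401223691}
scene {'fx': 475.5241494749162, 'fy': 475.5241494749162, 'cx': 319.6172500270567, 'cy': 193.27395920777457, 'camera_from_world': array([[-0.47786662,  0.87838484,  0.00914147,  0.25439864],
       [-0.59565621, -0.33166764,  0.73156699,  0.27277754],
       [ 0.64562928,  0.34414627,  0.68170828, -1.54914163],
       [ 0.        ,  0.        ,  0.        ,  1.        ]])}
top {'fx': 399.9971005396655, 'fy': 399.9971005396655, 'cx': 313.5908975428939, 'cy': 203.3000574997303, 'camera_from_world': array([[-0.00547181, -0.99995679,  0.00751551,  0.00555449],
       [ 0.99589906, -0.00477058,  0.09034551, -0.54500435],
       [-0.09030575,  0.00797905,  0.99588212, -1.19156677],
       [ 0.        ,  0.        ,  0.        ,  1.        ]])}
wrist {'fx': 346.90132771053106, 'fy': 346.90132771053106, 'cx': 320.3077126000501, 'cy': 200.49813132294412, 'camera_from_world': array([[ 0.35566789,  0.93460961, -0.00228908, -0.62324425],
       [-0.89295487,  0.33909097, -0.29605559,  0.03934118],
       [-0.27592019,  0.10734151,  0.95516797, -0.3789719 ],
       [ 0.        ,  0.        ,  0.        ,  1.        ]])}
```

View pics/scene0.png

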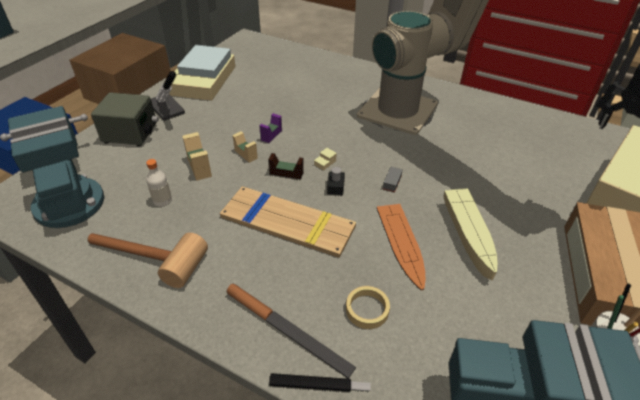

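View pics/top0.png

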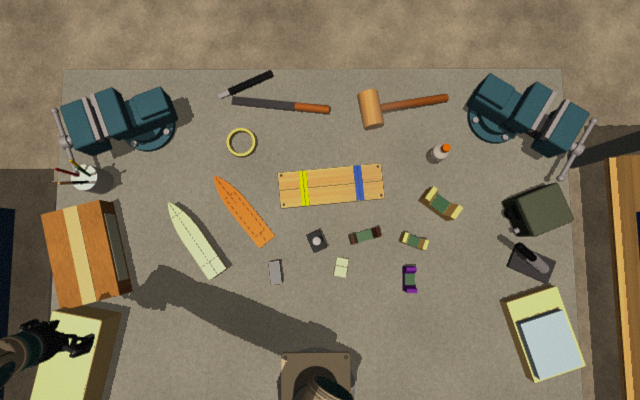

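Scene: board at top-image (331,187) with yellow tape (305,188) and blue (358,183). Wide saddle (365,235), narrow saddle (smaller pale) (414,241), hull (197,240) with its bow up-left, deck (243,212) with its bow up-left, weight (317,240), glue (440,152). Decoys are the larger pale saddle (441,203), the purple one (410,279) and a grey block (275,272).

```bash
cat > h.py <<'E'
from workcell import ctrl
import cv2,numpy as np
from scipy.spatial.transform import Rotation as R
def ray(c,px,z):
    px=np.atleast_2d(np.asarray(px,float)); M=c["camera_from_world"]; Rm,t=M[:3,:3],M[:3,3]
    d=np.c_[(px[:,0]-c["cx"])/c["fx"],-(px[:,1]-c["cy"])/c["fy"],-np.ones(len(px))]@Rm
    o=-Rm.T@t
    return (o+d*((z-o[2])/d[:,2])[:,None])
def proj(c,P):
    P=np.atleast_2d(np.asarray(P,float)); M=c["camera_from_world"]; q=P@M[:3,:3].T+M[:3,3]
    return np.c_[c["cx"]+c["fx"]*q[:,0]/-q[:,2], c["cy"]-c["fy"]*q[:,1]/-q[:,2]]
def ang(o): # tool y axis angle, deg, world
    y=R.from_quat(o["tcp_rot"]).as_matrix()[:,1]; return np.degrees(np.arctan2(y[1],y[0]))
def go(x,y,z,a=None):
    """print tool-frame shift (cm) & turn (deg about tool axes) to pose; a = wanted jaw-axis angle deg (mod 180)"""
    o=ctrl.get_obs(); T=R.from_quat(o["tcp_rot"]); A=ang(o); 
    d=0 if a is None else (a-A+90)%180-90
    yy=np.radians(A+d); Y=np.array([np.cos(yy),np.sin(yy),0]);Z=np.array([0,0,-1.]);X=np.cross(Y,Z)
    rv=(T.inv()*R.from_matrix(np.c_[X,Y,Z])).as_rotvec(degrees=True)
    s=T.inv().apply(np.array([x,y,z])-o["position"])*100
    print("t%.1f"%o["t"],"pos",o["position"].round(4),"jaw",round(A,1),"w",round(o["grip_width"],4),"F",o["contact_force"].round(1),"q6 %.2f"%o["joint_pos"][5])
    print("shift cm",s.round(2),"turn deg",rv.round(2), "in target frame:",(np.c_[X,Y,Z].T@(np.array([x,y,z])-o["position"])*100).round(2))
def snap(n,f):
    c=ctrl.calibration(n); im=ctrl.snapshot(n)[...,::-1].copy(); cv2.imwrite(f"pics/{f}.png",im); np.save(f"pics/{f}.npy",c,allow_pickle=True); return im,c
def load(f): return cv2.imread(f"pics/{f}.png"),np.load(f"pics/{f}.npy",allow_pickle=True).item()
E
python3 - <<'E'
from h import *
c=ctrl.calibration("top")
for n,p,z in [("board",(331,187),.018),("yel",(305,188),.018),("blu",(358,183),.018),("wide",(365,235),.05),("nar",(414,241),.05),("big",(441,203),.06),("purple",(410,279),.05),("hullb",(169,204),.048),("hulls",(215,273),.048),("deckb",(216,179),.006),("decks",(263,242),.006),("weight",(317,240),.06),("glue",(440,152),.06),("grey",(275,272),.03)]:
    print(n,ray(c,p,z)[0].round(3))
c=ctrl.calibration("wrist");M=c["camera_from_world"];o=ctrl.get_obs();T=R.from_quat(o["tcp_rot"])
print("cam in tool",T.inv().apply(-M[:3,:3].T@M[:3,3]-o["position"]), "look in tool",T.inv().apply(-M[2,:3]),"up",T.inv().apply(M[1,:3]))
go(.47,-.12,.35,0)
go(.47,-.12,.35,90)
E
```

```text
board [ 0.596 -0.051  0.018]
yel [0.593 0.029 0.018]
blu [ 0.608 -0.134  0.018]
wide [ 0.448 -0.149  0.05 ]
nar [ 0.429 -0.293  0.05 ]
big [ 0.541 -0.374  0.06 ]
purple [ 0.319 -0.278  0.05 ]
hullb [0.543 0.433 0.048]
hulls [0.339 0.293 0.048]
deckb [0.624 0.305 0.006]
decks [0.429 0.158 0.006]
weight [ 0.434 -0.006  0.06 ]
glue [ 0.694 -0.376  0.06 ]
grey [0.34  0.119 0.03 ]
cam in tool [ 0.07531831 -0.00058393 -0.12791094] look in tool [-2.96228204e-01  5.93786350e-05  9.55117190e-01] up [ 0.95511643 -0.00124806  0.29622804]
t0.1 pos [0.2227 0.5833 0.2443] jaw 69.1 w 0.0854 F [1.6 0.2 0.5] q6 1.47
shift cm [-48.19 -56.9  -10.47] turn deg [-1.10e-01  6.00e-02  6.91e+01] in target frame: [-70.33  24.73 -10.57]
t0.1 pos [0.2227 0.5833 0.2443] jaw 69.1 w 0.0854 F [1.6 0.2 0.5] q6 1.47
shift cm [-48.19 -56.9  -10.47] turn deg [ -0.11  -0.03 -20.9 ] in target frame: [-24.73 -70.33 -10.57]
```

```bash
python3 -m jog '[[[-3.4,-2.5,-0.7,0,0,0,8.5],[-3.4,-2.5,-0.7,0,0,0,8.5],[-3.4,-2.5,-0.7,0,0,0,8.5],[-3.4,-2.5,-0.7,0,0,0,8.5],[-3.4,-2.5,-0.7,0,0,-7,8.5],[-3.4,-2.5,-0.7,0,0,-7,8.5],[-3.4,-2.5,-0.7,0,0,-7,8.5],[-3.4,-2.5,-0.7,0,0,0,8.5]]]' 100
python3 - <<'E'
from h import *
go(.41,.30,.30,90)
snap("wrist","w1")
go(.47,-.12,.35,90)
E
```

```text
t: 0.9
position: [0.4302, 0.3129, 0.2961]
tcp_rot: [-0.014, 1.0, -0.004, -0.004]
contact_force: [0.1, 0.5, -0.2]
grip_width: 0.0849
t0.9 pos [0.4302 0.3129 0.2961] jaw 91.6 w 0.0849 F [ 0.1  0.5 -0.2] q6 0.48
shift cm [ 2.06 -1.24 -0.36] turn deg [-0.48 -0.49  1.62] in target frame: [ 2.02 -1.29 -0.39]
t0.9 pos [0.4364 0.3103 0.2972] jaw 91.2 w 0.085 F [ 5.2 -1.1  1.4] q6 0.48
shift cm [ -2.43 -43.15  -4.84] turn deg [-0.59 -0.08  1.23] in target frame: [ -3.36 -43.03  -5.28]
```

View pics/w1.png

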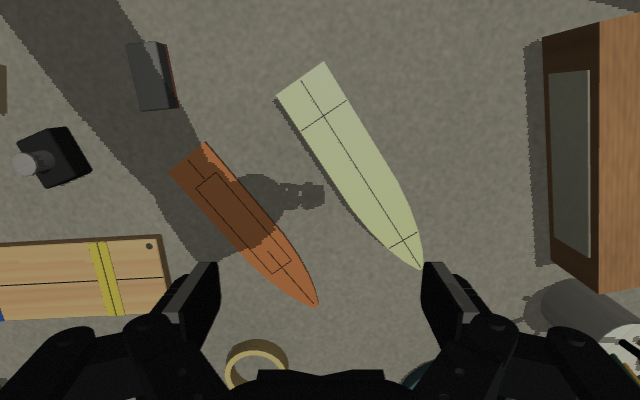

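Hull and deck are both visible, bows towards the lower right (+x, +y). Next is the view over the board and saddles.

```bash
python3 -m jog '[[[-0.3,-4.9,-0.5,0,0,0,8.5],[-0.3,-4.9,-0.5,0,0,0.6,8.5],[-0.3,-4.9,-0.5,0,0,0.6,8.5],[-0.3,-4.9,-0.5,0,0,0,8.5],[-0.3,-4.9,-0.5,0,0,0,8.5],[-0.3,-4.9,-0.5,0,0,0,8.5],[-0.3,-4.9,-0.5,0,0,0,8.5],[-0.3,-4.9,-0.5,0,0,0,8.5]]]' 
python3 -m jog '[[[-0.6,-4.0,0,-0.3,0,0,8.5],[-0.6,-4.0,0,-0.3,0,0,8.5],[0,0,0,0,0,0,8.5],[0,0,0,0,0,0,8.5],[0,0,0,0,0,0,8.5],[0,0,0,0,0,0,8.5],[0,0,0,0,0,0,8.5],[0,0,0,0,0,0,8.5]]]'
python3 - <<'E'
from h import *
go(.47,-.12,.35,90)
snap("wrist","w2")
E
```

```text
t: 1.75
position: [0.4622, -0.0814, 0.3374]
tcp_rot: [-0.002, 1.0, -0.005, -0.002]
contact_force: [0.4, 0.7, -1.0]
grip_width: 0.0852
t: 2.55
position: [0.4733, -0.166, 0.3361]
tcp_rot: [0.001, 1.0, 0.001, -0.003]
contact_force: [0.5, 0.4, 0.2]
grip_width: 0.0849
t2.5 pos [ 0.4733 -0.166   0.3361] jaw 89.9 w 0.0849 F [0.5 0.4 0.2] q6 -0.46
shift cm [ 0.34  4.6  -1.37] turn deg [ 0.15 -0.36 -0.07] in target frame: [ 0.33  4.6  -1.39]
```

View pics/w2.png

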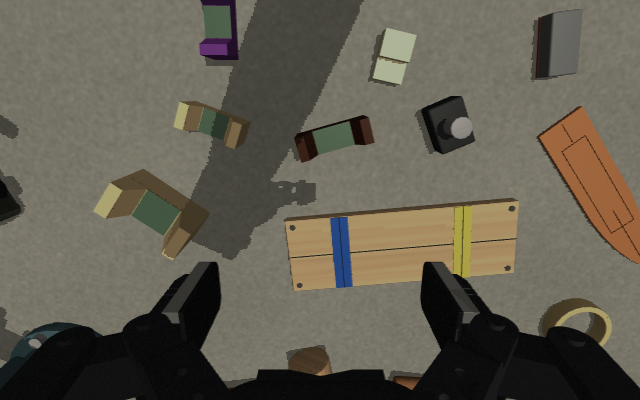

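```bash
cat >> h.py <<'E'
def comp(im,lo,hi,roi,c,z,bgr=False):
    """largest component of an HSV mask in roi (x0,y0,x1,y1) -> centroid & rect in world on plane z"""
    m=cv2.inRange(cv2.cvtColor(im,cv2.COLOR_BGR2HSV),lo,hi); k=np.zeros_like(m);k[roi[1]:roi[3],roi[0]:roi[2]]=255;m&=k
    m=cv2.morphologyEx(m,cv2.MORPH_CLOSE,np.ones((5,5)))
    cs,_=cv2.findContours(m,cv2.RETR_EXTERNAL,cv2.CHAIN_APPROX_NONE); k=max(cs,key=cv2.contourArea)
    P=ray(c,k.reshape(-1,2)+0.0,z)[:,:2]
    r=cv2.minAreaRect((P*1000).astype(np.float32)); b=cv2.boxPoints(r)
    e=[b[1]-b[0],b[2]-b[1]]; L=max(e,key=np.linalg.norm); S=min(e,key=np.linalg.norm)
    a=np.degrees(np.arctan2(L[1],L[0]))%180
    return np.array(r[0]),a,np.linalg.norm(L),np.linalg.norm(S),k,P
E
python3 - <<'E'
from h import *
im,c=load("w2")
hsv=cv2.cvtColor(im,cv2.COLOR_BGR2HSV)
for p in[(341,230),(462,225),(333,140),(216,125),(155,212)]:print(p,hsv[p[1],p[0]])
for n,lo,hi,roi,z in[("yel",(22,120,90),(34,255,255),(440,195,485,285),.018),("blu",(105,100,60),(125,255,255),(320,200,365,300),.018),
 ("feltW",(45,30,30),(90,255,160),(295,110,380,165),.03),("feltN",(45,30,30),(90,255,160),(170,95,255,155),.03)]:
    r=comp(im,lo,hi,roi,c,z);print(n,r[0].round(1),"ang",r[1].round(1),"L %.1f S %.1f"%(r[2],r[3]))
E
```

```text
(341, 230) [109 185 132]
(462, 225) [ 27 153 127]
(333, 140) [55 59 99]
(216, 125) [60 56 55]
(155, 212) [57 63 85]
yel [595.8  32. ] ang 5.2 L 108.1 S 24.9
blu [ 611.5 -136.6] ang 5.5 L 107.7 S 23.3
feltW [ 448.8 -149.7] ang 105.4 L 46.2 S 29.6
feltN [ 431.9 -297.3] ang 70.0 L 31.9 S 29.6
```

Tapes measure 24×108 mm at 169 mm spacing, and the felts come out at their sizes less one pixel, so both agree. Going to the wide saddle.

```bash
python3 -m jog '[[[2.4,1.6,2.5,0,0,0,8.5],[0,0,2.5,0,0,8.5,8.5],[0,0,2.5,0,0,8.5,8.5],[0,0,2.5,0,0,8.5,8.5],[0,0,2.5,0,0,8.5,8.5],[0,0,2.5,0,0,8.5,8.5],[0,0,2.5,0,0,8.5,8.5],[0,0,2.5,0,0,8.5,8.5]]]'
python3 - <<'E'
from h import *
go(.449,-.150,.12,15.4)
E
```

```text
t: 3.4
position: [0.4526, -0.1475, 0.1361]
tcp_rot: [0.503, 0.864, 0.0, 0.004]
contact_force: [0.0, -0.4, 0.9]
grip_width: 0.0849
t3.4 pos [ 0.4526 -0.1475  0.1361] jaw 29.6 w 0.0849 F [ 0.  -0.4  0.9] q6 0.60
shift cm [-0.03 -0.45  1.61] turn deg [ 0.33  0.38 14.16] in target frame: [-0.15 -0.42  1.61]
```

```bash
python3 -m jog '[[[0,0,1.5,0,0.2,7.1,8.5],[0,0,1.5,0,0.2,7.1,8.5],[-0.15,-0.4,1.5,0,0,0,8.5],[0,0,1.5,0,0,0,8.5],[0,0,1,0,0,0,8.5],[0,0,0,0,0,0,8.5],[0,0,0,0,0,0,8.5],[0,0,0,0,0,0,8.5]]]'
python3 - <<'E'
from h import *
go(.449,-.150,.018,15.4)
E
```

```text
t: 4.2
position: [0.4479, -0.1463, 0.0613]
tcp_rot: [0.61, 0.793, 0.002, -0.001]
contact_force: [0.3, 0.8, 0.6]
grip_width: 0.085
t4.2 pos [ 0.4479 -0.1463  0.0613] jaw 14.9 w 0.085 F [0.3 0.8 0.6] q6 0.86
shift cm [-0.4  -0.    4.33] turn deg [ 0.15 -0.25 -0.52] in target frame: [-0.38  0.    4.33]
```

```bash
python3 -m jog '[[[-0.4,0,1.4,0,0,-0.5,8.5],[0,0,1.4,0,0,0,8.5],[0,0,1.4,0,0,0,8.5],[0,0,0,0,0,0,8.5],[0,0,0,0,0,0,2],[0,0,0,0,0,0,2],[0,0,0,0,0,0,2],[0,0,0,0,0,0,2]]]' 60
python3 - <<'E'
from h import *
go(.449,-.150,.018,15.4)
E
```

```text
t: 5.0
position: [0.4559, -0.1532, 0.0259]
tcp_rot: [0.606, 0.796, 0.004, 0.006]
contact_force: [-7.1, 2.7, 5.3]
grip_width: 0.0286
t5.0 pos [ 0.4559 -0.1532  0.0259] jaw 15.5 w 0.0286 F [-7.1  2.7  5.3] q6 0.84
shift cm [ 0.5  -0.59  0.78] turn deg [0.77 0.34 0.05] in target frame: [ 0.5  -0.58  0.79]
```

```bash
python3 -m jog '[[[0,0,0,0,0,0,2],[0,0,0,0,0,0,2],[0,0,0,0,0,0,2],[0,0,0,0,0,0,2],[0,0,0,0,0,0,2],[0,0,0,0,0,0,2],[0,0,0,0,0,0,2],[0,0,0,0,0,0,2]]]'
python3 - <<'E'
from h import *
go(.449,-.150,.018,15.4)
snap("wrist","w3")
E
```

```text
t: 5.8
position: [0.4557, -0.153, 0.026]
tcp_rot: [0.606, 0.796, 0.004, 0.006]
contact_force: [0.1, -0.8, -0.5]
grip_width: 0.0285
t5.8 pos [ 0.4557 -0.153   0.026 ] jaw 15.5 w 0.0285 F [ 0.1 -0.8 -0.5] q6 0.84
shift cm [ 0.47 -0.57  0.78] turn deg [0.78 0.33 0.05] in target frame: [ 0.47 -0.56  0.8 ]
```

View pics/w3.png

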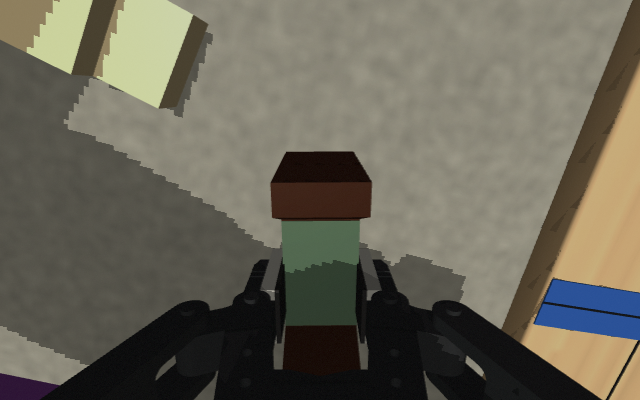

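The wide saddle is between the pads: felt edges at rows 219 and 325, centred on column 320.

```bash
cat >> h.py <<'E'
def tool(P,o=None):
    o=o or ctrl.get_obs(); return R.from_quat(o["tcp_rot"]).inv().apply(np.atleast_2d(P)-o["position"])*1000
E
python3 - <<'E'
from h import *
im,c=load("w3")
P=ray(c,[(320,219),(320,325),(282,270),(360,270)],.03);print(P.round(4));print(tool(P).round(1))
go(.596,.032,.13,95.3)
E
```

```text
[[ 0.4476 -0.1249  0.03  ]
 [ 0.4603 -0.1708  0.03  ]
 [ 0.4388 -0.1497  0.03  ]
 [ 0.4688 -0.1416  0.03  ]]
[[ 29.2  -0.2  -4.2]
 [-18.4  -0.2  -3.9]
 [  7.6 -15.3  -4.3]
 [  7.4  15.8  -3.9]]
t5.8 pos [ 0.4557 -0.153   0.026 ] jaw 15.5 w 0.029 F [ 0.3 -0.4 -1.2] q6 0.84
shift cm [ 14.03  18.59 -10.23] turn deg [  0.42   0.81 -79.85] in target frame: [-15.68  17.12 -10.4 ]
```

```bash
python3 -m jog '[[[0,0,-4,0,0,0,2],[0,0,-4,0,0,0,2],[2.5,3.2,-0.5,0.2,0.4,0,2],[2.5,3.2,-0.5,0.2,0.4,0,2],[2.5,3.2,0,0,0,0,2],[2.5,3.2,0,0,0,0,2],[2.5,3.2,0,0,0,0,2],[2.5,3.2,0,0,0,0,2]]]' 
python3 -m jog '[[[0,0,0,0,0,-8.5,2],[0,0,0,0,0,-8.5,2],[0,0,0,0,0,-8.5,2],[0,0,0,0,0,-8.5,2],[0,0,0,0,0,-8.5,2],[0,0,0,0,0,-8.5,2],[0,0,0,0,0,-8.5,2],[0,0,0,0,0,-8.5,2]]]'
python3 - <<'E'
from h import *
go(.6012,.0325,.08,95.3)
E
```

```text
t: 6.65
position: [0.6028, 0.0454, 0.1218]
tcp_rot: [0.61, 0.792, 0.005, -0.002]
contact_force: [0.5, 0.0, -1.4]
grip_width: 0.0288
t: 7.45
position: [0.6063, 0.0521, 0.12]
tcp_rot: [0.054, 0.999, 0.006, 0.002]
contact_force: [0.5, 0.0, -1.9]
grip_width: 0.0286
t7.5 pos [0.6063 0.0521 0.12  ] jaw 83.8 w 0.0286 F [ 0.5  0.  -1.9] q6 0.08
shift cm [ 0.31 -2.05  3.97] turn deg [  0.65   0.21 -11.47] in target frame: [ 0.69 -1.91  4.  ]
```

```bash
python3 -m jog '[[[0.3,-1,0,0.3,0,-5.7,2],[0.3,-1,0,0.3,0,-5.7,2],[0,0,1.5,0,0,0,2],[0,0,1.5,0,0,0,2],[0,0,1,0,0,0,2],[0,0,0,0,0,0,2],[0,0,0,0,0,0,2],[0,0,0,0,0,0,2]]]'
python3 - <<'E'
from h import *
go(.6012,.0325,.045,95.3)
E
```

```text
t: 8.25
position: [0.5978, 0.0335, 0.0742]
tcp_rot: [-0.047, 0.999, 0.001, 0.0]
contact_force: [-0.1, 1.0, -0.8]
grip_width: 0.0284
t8.2 pos [0.5978 0.0335 0.0742] jaw 95.4 w 0.0284 F [-0.1  1.  -0.8] q6 -0.15
shift cm [-0.32 -0.14  2.92] turn deg [0.14 0.01 0.12] in target frame: [-0.32 -0.13  2.92]
```

```bash
python3 -m jog '[[[-0.3,-0.1,1,0,0,0,2],[0,0,0.7,0,0,0,2],[0,0,0.6,0,0,0,2],[0,0,0.3,0,0,0,2],[0,0,0,0,0,0,2],[0,0,0,0,0,0,2],[0,0,0,0,0,0,2],[0,0,0,0,0,0,2]]]'
python3 - <<'E'
from h import *
go(.6012,.0325,.045,95.3)
E
```

```text
t: 9.05
position: [0.6028, 0.033, 0.0473]
tcp_rot: [-0.047, 0.999, 0.001, 0.002]
contact_force: [0.1, -0.9, -0.8]
grip_width: 0.0287
t9.1 pos [0.6028 0.033  0.0473] jaw 95.4 w 0.0287 F [ 0.1 -0.9 -0.8] q6 -0.15
shift cm [ 0.16 -0.03  0.23] turn deg [0.12 0.19 0.09] in target frame: [ 0.16 -0.03  0.23]
```

```bash
python3 -m jog '[[[0.16,-0.05,0.15,0,0.2,0,2],[0,0,0.15,0,0,0,2],[0,0,0.1,0,0,0,2],[0,0,0,0,0,0,2],[0,0,0,0,0,0,2],[0,0,0,0,0,0,2],[0,0,0,0,0,0,2],[0,0,0,0,0,0,2]]]'
python3 - <<'E'
from h import *
go(.6012,.0325,.045,95.3)
im,c=snap("wrist","w4")
E
```

```text
t: 9.85
position: [0.6018, 0.0323, 0.0441]
tcp_rot: [-0.047, 0.999, 0.001, 0.001]
contact_force: [-0.6, 0.0, 0.1]
grip_width: 0.0284
t9.8 pos [0.6018 0.0323 0.0441] jaw 95.4 w 0.0284 F [-0.6  0.   0.1] q6 -0.15
shift cm [ 0.06  0.03 -0.09] turn deg [0.11 0.07 0.09] in target frame: [ 0.06  0.03 -0.09]
```

View pics/w4.png

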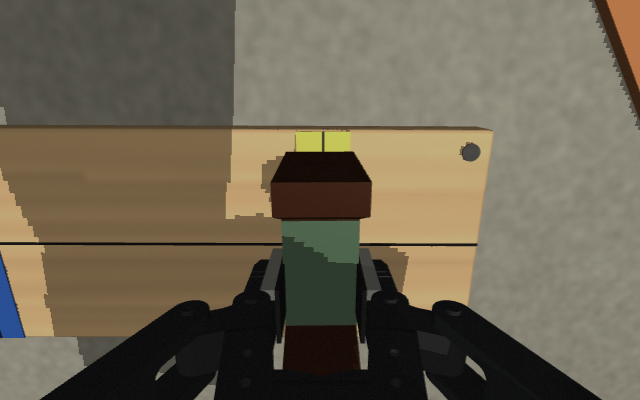

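Run:
```python
from h import *
im,c=load("w4")
print(tool(ray(c,[(295,142),(350,142),(323,142)],.018)).round(1))
print(tool(ray(c,[(120,242),(240,243),(400,244),(470,244.5)],.018)).round(1))
print(tool(ray(c,[(320,219),(320,325),(282,270),(360,270)],.048)).round(1))
```

```text
[[ 54.9 -11.8  26. ]
 [ 54.9  12.5  26.1]
 [ 54.9   0.5  26. ]]
[[  6.8 -97.2  25.9]
 [  6.3 -39.4  26. ]
 [  5.8  38.   26.2]
 [  5.6  71.9  26.2]]
[[ 29.8  -0.7  -3.9]
 [-17.8  -0.7  -3.9]
 [  8.1 -15.9  -3.9]
 [  8.1  15.3  -3.9]]
```

Wide saddle sits within 1 mm and 0.4° of its tape, with the centreline through its middle. Releasing and moving to the narrow saddle.

```bash
python3 -m jog '[[[0,0,0,0,0,0,4],[0,0,0,0,0,0,5],[0,0,0,0,0,0,6],[0,0,0,0,0,0,7],[0,0,-2,0,0,0,7],[0,0,-3,0,0,0,7],[0,0,-4,0,0,0,8.5],[0,0,-3,0,0,0,8.5]]]'
python3 - <<'E'
from h import *
snap("wrist","w5")
go(.432,-.297,.15,160)
E
```

```text
t: 10.7
position: [0.5972, 0.0322, 0.1617]
tcp_rot: [-0.047, 0.999, 0.002, -0.006]
contact_force: [0.1, -0.1, -0.2]
grip_width: 0.0849
t10.8 pos [0.6003 0.0321 0.167 ] jaw 95.4 w 0.0849 F [ 0.4 -0.   3.2] q6 -0.15
shift cm [ 19.84 -31.18   1.69] turn deg [  0.23  -0.09 -64.61] in target frame: [36.68  4.56  1.7 ]
```

```bash
python3 -m jog '[[[2.4,-3.8,0.2,0,0,0,8.5],[2.4,-3.8,0.2,0,0,0,8.5],[2.4,-3.8,0.2,0,0,0,8.5],[2.4,-3.8,0.2,0,0,0,8.5],[2.4,-3.8,0.2,0,0,0,8.5],[2.4,-3.8,0.2,0,0,0,8.5],[2.4,-3.8,0.2,0,0,0,8.5],[2.4,-3.8,0.2,0,0,0,8.5]]]' 
python3 -m jog '[[[0,0,0,0,0,-8.5,8.5],[0,0,0,0,0,-8.5,8.5],[0,0,0,0,0,-8.5,8.5],[0,0,0,0,0,-8.5,8.5],[0,0,0,0,0,-8.5,8.5],[0,0,0,0,0,-8.5,8.5],[0,0,0,0,0,-8.5,8.5],[0,0,0,0,0,0,8.5]]]'
python3 - <<'E'
from h import *
go(.432,-.297,.12,160)
im,c=snap("wrist","w6")
E
```

```text
t: 11.55
position: [0.4416, -0.2963, 0.1548]
tcp_rot: [-0.053, 0.999, -0.001, 0.007]
contact_force: [0.5, -1.0, -0.3]
grip_width: 0.0853
t: 12.35
position: [0.4373, -0.3039, 0.1537]
tcp_rot: [-0.547, 0.837, -0.005, 0.005]
contact_force: [-0.3, -0.2, 0.7]
grip_width: 0.0849
t12.3 pos [ 0.4373 -0.3039  0.1537] jaw 156.3 w 0.0849 F [-0.3 -0.2  0.7] q6 -1.89
shift cm [-0.41  0.81  3.36] turn deg [-0.84  0.1  -3.72] in target frame: [-0.46  0.73  3.37]
```

View pics/w6.png

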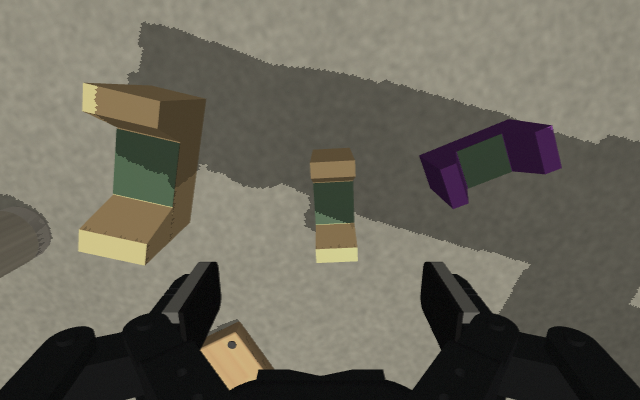

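Narrow saddle at (335,205) with felt rows 181–223. The big one (145,170) and the purple one (490,160) are clear of it.

Run:
```python
from h import *
im,c=load("w6")
r=comp(im,(45,30,30),(90,255,160),(305,175,362,230),c,.03);print(r[0].round(1),r[1:4])
P=ray(c,[(420,155),(455,208)],.055);print(tool(P).round(0))
print(tool(ray(c,[(205,100),(190,220)],.055)).round(0))
cx,cy=r[0]/1000; go(cx,cy,.055,r[1]+90)
```

```text
[ 431.6 -297.1] (np.float32(69.23064), np.float32(32.555744), np.float32(29.963728))
[[38. 65. 98.]
 [ 1. 92. 97.]]
[[ 72. -73. 100.]
 [ -9. -91. 100.]]
t12.4 pos [ 0.4373 -0.3038  0.1537] jaw 156.1 w 0.0852 F [-0.2  0.6 -0.2] q6 -1.89
shift cm [-0.36  0.94  9.85] turn deg [-0.84  0.11 -3.09] in target frame: [-0.42  0.78  9.87]
```

```bash
python3 -m jog '[[[-0.4,0.8,1,-0.8,0,-3.2,8.5],[0,0,3,0,0,0,8.5],[0,0,3,0,0,0,8.5],[0,0,2,0,0,0,8.5],[0,0,0.9,0,0,0,8.5],[0,0,0,0,0,0,8.5],[0,0,0,0,0,0,8.5],[0,0,0,0,0,0,8.5]]]'
python3 - <<'E'
from h import *
go(.4316,-.2971,.02,159.2)
E
```

```text
t: 13.2
position: [0.4346, -0.299, 0.0547]
tcp_rot: [-0.562, 0.827, -0.003, 0.002]
contact_force: [-0.1, 0.4, 0.1]
grip_width: 0.0851
t13.2 pos [ 0.4346 -0.299   0.0547] jaw 158.4 w 0.0851 F [-0.1  0.4  0.1] q6 -1.92
shift cm [-0.07  0.38  3.47] turn deg [-0.43 -0.05 -0.84] in target frame: [-0.08  0.35  3.47]
```

```bash
python3 -m jog '[[[-0.1,0.35,1.2,-0.4,0,-0.8,8.5],[0,0,1.2,0,0,0,8.5],[0,0,1,0,0,0,8.5],[0,0,0,0,0,0,7],[0,0,0,0,0,0,6],[0,0,0,0,0,0,5],[0,0,0,0,0,0,4],[0,0,0,0,0,0,2]]]' 
python3 -m jog '[[[0,0,0,0,0,0,2],[0,0,0,0,0,0,2],[0,0,0,0,0,0,2],[0,0,0,0,0,0,2],[0,0,0,0,0,0,2],[0,0,0,0,0,0,2],[0,0,0,0,0,0,2],[0,0,0,0,0,0,2]]]'
python3 - <<'E'
from h import *
im,c=snap("wrist","w7")
r=comp(im,(45,30,30),(90,255,160),(270,180,380,360),c,.03);k=r[4].reshape(-1,2)
print(k.min(0),k.max(0),tool(np.r_[r[0]/1000,.03]).round(1),r[1:4])
mid=k[abs(k[:,0]-320)<15];print(mid[:,1].min(),mid[:,1].max())
go(.4316,-.2971,.02,159.2)
E
```

```text
t: 14.0
position: [0.4334, -0.2984, 0.0203]
tcp_rot: [-0.568, 0.823, -0.003, 0.0]
contact_force: [2.7, -2.5, -0.3]
grip_width: 0.029
t: 14.8
position: [0.4332, -0.2982, 0.0203]
tcp_rot: [-0.568, 0.823, -0.003, 0.0]
contact_force: [0.1, -0.0, -0.7]
grip_width: 0.0292
[281 269] [360 333] [[-2.1 -0.1 -9.7]] (np.float32(159.39624), np.float32(30.146479), np.float32(28.826385))
269 333
t14.8 pos [ 0.4332 -0.2982  0.0203] jaw 159.2 w 0.0289 F [-0.6 -0.  -1.5] q6 -1.93
shift cm [-0.04  0.19  0.03] turn deg [-0.25 -0.15 -0.02] in target frame: [-0.04  0.19  0.03]
```

```bash
python3 -m jog '[[[0,0,-4,0,0,0,2],[0,0,-4,0,0,0,2],[0,0,-2,0,0,0,2],[0,0,0,0,0,8.5,2],[0,0,0,0,0,8.5,2],[0,0,0,0,0,8.5,2],[0,0,0,0,0,8.5,2],[0,0,0,0,0,8.5,2]]]'
python3 - <<'E'
from h import *
im,c=load("w7")
o=dict(position=np.array([.4332,-.2982,.0203]),tcp_rot=np.array([-.568,.823,-.003,0]))
print(tool(ray(c,[(320,268.5),(320,333.5)],.03),o))
cv2.imwrite("pics/w7c.png",im[200:400,200:440])
go(.6115,-.1366,.12,95.3)
E
```

```text
t: 15.65
position: [0.4325, -0.2974, 0.1244]
tcp_rot: [-0.225, 0.974, -0.002, 0.001]
contact_force: [-0.2, 0.6, -1.2]
grip_width: 0.029
[[ 12.44604185  -0.25956047  -9.65647434]
 [-16.81404531  -0.25573535  -9.75621719]]
t15.7 pos [ 0.4325 -0.2974  0.1244] jaw 116.0 w 0.029 F [-0.2  0.6 -1.2] q6 -1.18
shift cm [-23.13   6.63   0.43] turn deg [-0.24  0.09 20.65] in target frame: [-19.31  14.36   0.44]
```

View pics/w7c.png

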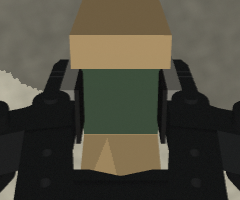

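```bash
python3 -m jog '[[[0,0,0,0,0,7,2],[0,0,0,0,0,7,2],[0,0,0,0,0,6.6,2],[-3.8,2.8,0,0,0,0,2],[-3.8,2.8,0,0,0,0,2],[-3.8,2.8,0,0,0,0,2],[-3.8,2.8,0,0,0,0,2],[-3.8,2.8,0,0,0,0,2]]]' 
python3 -m jog '[[[0,0,1.5,0,0,0,2],[0,0,1.5,0,0,0,2],[0,0,1.5,0,0,0,2],[0,0,0,0,0,0,2],[0,0,0,0,0,0,2],[0,0,0,0,0,0,2],[0,0,0,0,0,0,2],[0,0,0,0,0,0,2]]]'
python3 - <<'E'
from h import *
go(.6117,-.1366,.039,95.3)
E
```

```text
t: 16.45
position: [0.6131, -0.1441, 0.1235]
tcp_rot: [-0.031, 1.0, -0.003, 0.0]
contact_force: [-0.0, -0.5, -1.1]
grip_width: 0.0287
t: 17.25
position: [0.6173, -0.1415, 0.0771]
tcp_rot: [-0.034, 0.999, -0.003, 0.002]
contact_force: [0.4, 0.0, -1.8]
grip_width: 0.0285
t17.2 pos [ 0.6173 -0.1415  0.0771] jaw 93.9 w 0.0285 F [ 0.4  0.  -1.8] q6 -0.39
shift cm [0.53 0.55 3.81] turn deg [-0.35  0.19 -1.42] in target frame: [0.51 0.54 3.81]
```

```bash
python3 -m jog '[[[0.5,0.5,0.6,-0.35,0.2,-1.5,2],[0,0,0.8,0,0,0,2],[0,0,0.8,0,0,0,2],[0,0,0.8,0,0,0,2],[0,0,0.4,0,0,0,2],[0,0,0,0,0,0,2],[0,0,0,0,0,0,2],[0,0,0,0,0,0,2]]]'
python3 - <<'E'
from h import *
go(.6117,-.1366,.039,95.3)
E
```

```text
t: 18.05
position: [0.6115, -0.1368, 0.0403]
tcp_rot: [-0.048, 0.999, 0.0, -0.0]
contact_force: [-0.5, 0.3, -1.2]
grip_width: 0.0291
t18.1 pos [ 0.6115 -0.1368  0.0403] jaw 95.5 w 0.0291 F [-0.5  0.3 -1.2] q6 -0.42
shift cm [-0.03  0.01  0.13] turn deg [ 0.02 -0.01  0.19] in target frame: [-0.03  0.01  0.13]
```

```bash
python3 -m jog '[[[0,0,0.1,0,0,0.2,2],[0,0,0.1,0,0,0,2],[0,0,0,0,0,0,2],[0,0,0,0,0,0,2],[0,0,0,0,0,0,2],[0,0,0,0,0,0,2],[0,0,0,0,0,0,2],[0,0,0,0,0,0,2]]]'
python3 - <<'E'
from h import *
go(.6117,-.1366,.039,95.3)
im,c=snap("wrist","w8")
E
```

```text
t: 18.85
position: [0.6126, -0.1372, 0.0395]
tcp_rot: [-0.046, 0.999, -0.0, 0.001]
contact_force: [0.1, 0.4, -1.3]
grip_width: 0.0291
t18.9 pos [ 0.6126 -0.1372  0.0395] jaw 95.3 w 0.0291 F [ 0.1  0.4 -1.3] q6 -0.42
shift cm [0.09 0.07 0.05] turn deg [-0.04  0.14 -0.02] in target frame: [0.09 0.07 0.05]
```

View pics/w8.png

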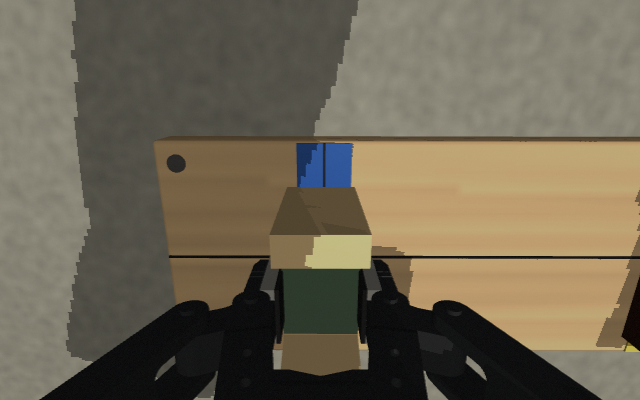

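Run:
```python
from h import *
im,c=load("w8")
print(tool(ray(c,[(297,165),(352,165),(324.5,165)],.018)).round(1))
print(tool(ray(c,[(180,256),(320,256.6),(600,257)],.018)).round(1))
print(tool(ray(c,[(320,334),(283,300),(358,300)],.049)).round(1))
```

```text
[[ 45.5 -10.8  21.4]
 [ 45.5  13.2  21.4]
 [ 45.5   1.2  21.4]]
[[  1.6 -67.2  21.6]
 [  1.4  -0.7  21.5]
 [  1.4 132.2  21.4]]
[[-17.9  -0.7  -9.4]
 [ -2.1 -15.2  -9.5]
 [ -2.   14.2  -9.5]]
```

```bash
python3 -m jog '[[[0.15,0.12,0,0,0,0,2],[0,0,0,0,0,0,2],[0,0,0.1,0,0,0,2],[0,0,0.1,0,0,0,2],[0,0,0,0,0,0,2],[0,0,0,0,0,0,2],[0,0,0,0,0,0,2],[0,0,0,0,0,0,2]]]'
python3 - <<'E'
from h import *
go(.6117,-.1366,.039,95.3)
E
```

```text
t: 19.7
position: [0.6112, -0.136, 0.0384]
tcp_rot: [-0.046, 0.999, -0.0, 0.001]
contact_force: [-0.3, -0.5, 1.2]
grip_width: 0.0292
t19.7 pos [ 0.6112 -0.136   0.0384] jaw 95.3 w 0.0292 F [-0.3 -0.5  1.2] q6 -0.41
shift cm [-0.05 -0.06 -0.06] turn deg [-0.06  0.17 -0.02] in target frame: [-0.05 -0.06 -0.06]
```

```bash
python3 -m jog '[[[0,0,0,0,0,0,4],[0,0,0,0,0,0,5],[0,0,0,0,0,0,6],[0,0,0,0,0,0,7],[0,0,-2,0,0,0,8.5],[0,0,-4,0,0,0,8.5],[0,0,-4,0,0,0,8.5],[0,0,-4,0,0,0,8.5]]]' 
python3 -m jog '[[[2,2,-4,0,0,0,8.5],[2,3,-4,0,0,0,8.5],[2,3,-2,0,0,0,8.5],[2,0,0,0,0,0,8.5],[0,0,0,0,0,0,8.5],[0,0,0,0,0,0,8.5],[0,0,0,0,0,0,8.5],[0,0,0,0,0,0,8.5]]]'
python3 - <<'E'
from h import *
im,c=snap("wrist","w9")
for n,p in[("W",(.5958,.032)),("N",(.6115,-.1366))]:
    q=proj(c,[*p,.048])[0].astype(int);print(q)
    r=comp(im,(45,30,30),(90,255,160),(q[0]-40,q[1]-40,q[0]+40,q[1]+40),c,.048);print(n,r[0].round(1),r[1:4])
for n,lo,hi in[("yel",(22,120,60),(34,255,255)),("blu",(105,100,40),(125,255,255))]:
    r=comp(im,lo,hi,(0,0,640,330),c,.018);print(n,r[0].round(1),r[1:4])
cv2.imwrite("pics/w9c.png",im)
E
```

```text
t: 20.5
position: [0.6052, -0.1342, 0.174]
tcp_rot: [-0.046, 0.999, 0.003, -0.006]
contact_force: [0.4, -0.6, 0.6]
grip_width: 0.085
t: 21.3
position: [0.5244, -0.0638, 0.2849]
tcp_rot: [-0.045, 0.999, 0.0, 0.003]
contact_force: [-0.7, -0.2, -0.3]
grip_width: 0.0852
[399 234]
W [596.1  30.6] (np.float32(5.2564306), np.float32(45.560493), np.float32(30.421984))
[250 234]
N [ 612.5 -136.2] (np.float32(5.2602415), np.float32(30.846584), np.float32(29.213978))
yel [546.2  27.4] (np.float32(95.25277), np.float32(24.687462), np.float32(8.521135))
blu [ 566.6 -140.6] (np.float32(95.25376), np.float32(23.177725), np.float32(15.944545))
```

View pics/w9.png

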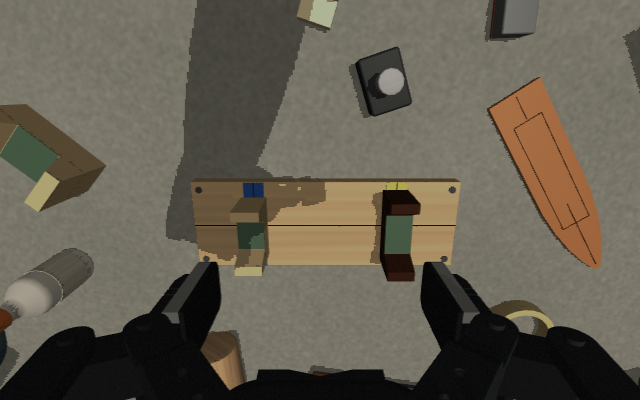

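Both saddles stand square (5.25° against 5.3°). The wide one is about 1 mm off its tape's middle and the narrow one under 1 mm. Going to the hull.

```bash
python3 -m jog '[[[1,4.6,0,0,0,0,8.5],[1,4.6,0,0,0,0,8.5],[1,4.6,0,0,0,0,8.5],[1,4.6,0,0,0,0,8.5],[1,4.6,0,0,0,-7,8.5],[1,4.6,0,0,0,-7,8.5],[1,4.6,0,0,0,-7,8.5],[1,4.6,0,0,0,-7,8.5]]]' 
python3 -m jog '[[[0,1,1,0,0,0,8.5],[0,1,1,0,0,0,8.5],[0,0,1,0,0,0,8.5],[0,0,1,0,0,0,8.5],[0,0,1,0,0,0,8.5],[0,0,0,0,0,0,8.5],[0,0,0,0,0,0,8.5],[0,0,0,0,0,0,8.5]]]'
python3 - <<'E'
from h import *
go(.425,.352,.2,124.5)
im,c=snap("wrist","w10")
r=comp(im,(20,15,110),(45,110,255),(200,0,560,400),c,.048);k=r[4].reshape(-1,2);print(k.min(0),k.max(0),r[0],r[1:4])
E
```

```text
t: 22.15
position: [0.3855, 0.2874, 0.2781]
tcp_rot: [-0.286, 0.958, -0.001, 0.001]
contact_force: [0.1, 1.4, -0.2]
grip_width: 0.0849
t: 22.95
position: [0.3741, 0.3043, 0.2208]
tcp_rot: [-0.285, 0.958, -0.002, -0.002]
contact_force: [0.6, 0.2, -0.3]
grip_width: 0.0851
t22.9 pos [0.3741 0.3043 0.2208] jaw 123.2 w 0.0851 F [ 0.6  0.2 -0.3] q6 -0.03
shift cm [-6.88  1.21  2.04] turn deg [-0.13 -0.31 -1.34] in target frame: [-6.9   1.05  2.08]
[205   0] [559 389] [382.87139893 368.74908447] (np.float32(33.18797), np.float32(376.10147), np.float32(342.19107))
```

View pics/w10.png

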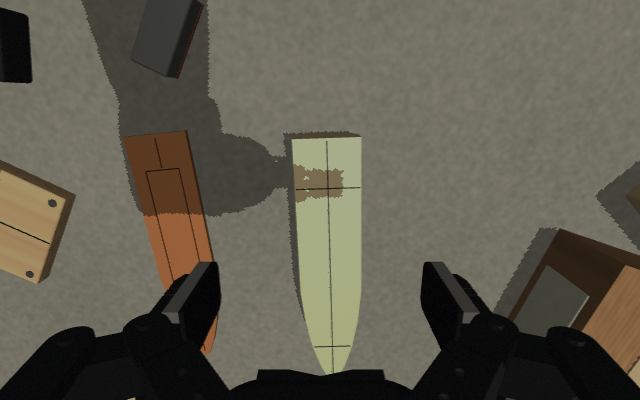

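Hull seen: stern edge at row 138, pencil lines at (328,188) and (332,346), centreline between them. The deck lies to its left.

Run:
```python
from h import *
im,c=load("w10")
P=ray(c,[(328,188.3),(332.3,346.3),(327,138),(299,189),(361,188)],.048);print(P.round(4))
d=P[1]-P[0];L=np.linalg.norm(d);u=d/L;m=(P[0]+P[1])/2;a=np.degrees(np.arctan2(u[1],u[0]));print("L",L,"yaw",a,"centre",m,"stern",(P[2]-m)@u, "width",np.linalg.norm(P[3]-P[4]))
g=m-.02*u;print("grasp",g);go(g[0],g[1],.09,a+90)
```

```text
[[0.3749 0.3119 0.048 ]
 [0.5139 0.4096 0.048 ]
 [0.3381 0.2864 0.048 ]
 [0.3897 0.2905 0.048 ]
 [0.3584 0.3365 0.048 ]]
L 0.16996785760612526 yaw 35.10435857747989 centre [0.44440655 0.36076403 0.048     ] stern -0.12972883801332732 width 0.055648353239812896
grasp [0.42804443 0.34926268 0.048     ]
t23.0 pos [0.3742 0.3044 0.221 ] jaw 123.2 w 0.0856 F [ 0.1 -0.3 -0.2] q6 -0.03
shift cm [-7.02  0.84 13.06] turn deg [-0.14 -0.28 -1.94] in target frame: [-6.98  0.57 13.1 ]
```

```bash
python3 -m jog '[[[-3.5,0.3,1,0,0,-1,8.5],[-3.5,0.3,2,0,-0.3,-1,8.5],[0,0,3.5,0,0,0,8.5],[0,0,3.5,0,0,0,8.5],[0,0,2.5,0,0,0,8.5],[0,0,0,0,0,0,8.5],[0,0,0,0,0,0,8.5],[0,0,0,0,0,0,8.5]]]'
python3 - <<'E'
from h import *
go(.4280,.3493,.033,125.1)
E
```

```text
t: 23.8
position: [0.4392, 0.353, 0.1003]
tcp_rot: [-0.302, 0.953, 0.001, 0.009]
contact_force: [0.3, 0.0, 0.1]
grip_width: 0.0848
t23.8 pos [0.4392 0.353  0.1003] jaw 125.1 w 0.0848 F [0.3 0.  0.1] q6 -0.05
shift cm [1.25 0.36 6.7 ] turn deg [-0.2   1.03  0.02] in target frame: [1.13 0.34 6.73]
```

```bash
python3 -m jog '[[[1.1,0.35,1,-0.2,1,0,8.5],[0,0,2,0,0,0,8.5],[0,0,2,0,0,0,8.5],[0,0,1.5,0,0,0,8.5],[0,0,0,0,0,0,8.5],[0,0,0,0,0,0,8.5],[0,0,0,0,0,0,8.5],[0,0,0,0,0,0,8.5]]]'
python3 - <<'E'
from h import *
go(.4280,.3493,.033,125.1)
E
```

```text
t: 24.6
position: [0.4316, 0.3532, 0.0425]
tcp_rot: [-0.302, 0.953, 0.002, 0.007]
contact_force: [0.8, 0.0, 0.4]
grip_width: 0.0851
t24.6 pos [0.4316 0.3532 0.0425] jaw 125.1 w 0.0851 F [0.8 0.  0.4] q6 -0.04
shift cm [ 0.53 -0.11  0.95] turn deg [0.04 0.81 0.05] in target frame: [ 0.52 -0.11  0.95]
```

```bash
python3 -m jog '[[[0.5,-0.1,0.5,0,0.8,0,8.5],[0,0,0.4,0,0,0,8.5],[0,0,0,0,0,0,8.5],[0,0,0,0,0,0,7],[0,0,0,0,0,0,6.5],[0,0,0,0,0,0,6],[0,0,0,0,0,0,5.5],[0,0,0,0,0,0,5]]]' 35
python3 -m jog '[[[0,0,0,0,0,0,5],[0,0,0,0,0,0,5],[0,0,0,0,0,0,5],[0,0,0,0,0,0,5],[0,0,0,0,0,0,5],[0,0,0,0,0,0,5],[0,0,0,0,0,0,5],[0,0,0,0,0,0,5]]]'
python3 - <<'E'
from h import *
go(.4280,.3493,.033,125.1)
snap("wrist","w11")
E
```

```text
t: 25.4
position: [0.4292, 0.3501, 0.0346]
tcp_rot: [-0.302, 0.953, 0.001, 0.001]
contact_force: [0.6, -0.4, -0.7]
grip_width: 0.0595
t: 26.2
position: [0.4292, 0.3501, 0.0346]
tcp_rot: [-0.302, 0.953, 0.001, 0.001]
contact_force: [-0.0, 0.6, 0.8]
grip_width: 0.0596
t26.2 pos [0.4292 0.3501 0.0346] jaw 125.1 w 0.0596 F [-0.   0.6  0.8] q6 -0.05
shift cm [0.15 0.   0.16] turn deg [0.04 0.14 0.04] in target frame: [0.14 0.   0.16]
```

View pics/w11.png

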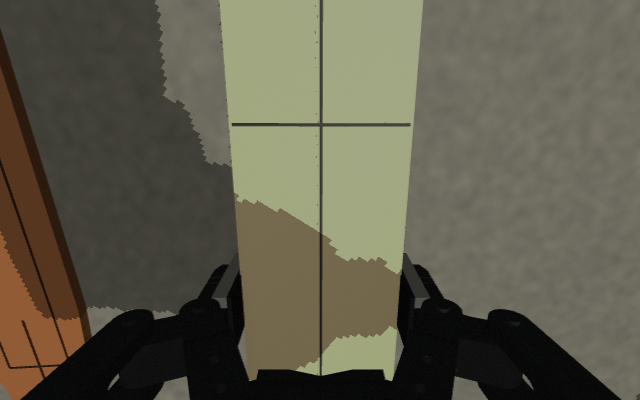

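```bash
python3 -m jog '[[[0,0,-2,0,0,0,5],[0,0,-3,0,0,0,5],[0,0,-4,0,0,0,5],[0,0,-4,0,0,0,5],[0,0,-3,0,0,0,5],[0,0,0,0,0,0,5],[0,0,0,0,0,0,5],[0,0,0,0,0,0,5]]]'
python3 - <<'E'
from h import *
im,c=load("w11")
o=dict(position=np.array([.4292,.3501,.0346]),tcp_rot=np.array([-.302,.953,.001,.001]))
q=tool(ray(c,[(321,124.5),(321,350)],.048),o);print(q.round(1))
h=-.085+q[0,0]/1000;u=np.array([.0924,-.9957]);T=np.array([.604,-.0525])+h*u;print(h,T)
im2,c2=snap("wrist","w12")
z=ctrl.get_obs()["position"][2]
print(tool(ray(c2,[(321,124.5)],.048+z-.0346)))
go(T[0],T[1],.15,5.3)
E
```

```text
t: 27.05
position: [0.4253, 0.3474, 0.195]
tcp_rot: [-0.302, 0.953, -0.001, -0.004]
contact_force: [-0.3, -0.5, -0.8]
grip_width: 0.0592
[[ 66.2  -0.3 -13.6]
 [-22.1  -0.1 -13.3]]
-0.018843934901252773 [ 0.60225882 -0.03373709]
[[ 65.47539296  -0.34003857 -12.72819271]]
t27.1 pos [0.4248 0.3471 0.1944] jaw 125.1 w 0.059 F [ 0.4  0.2 -1.3] q6 -0.05
shift cm [  7.36 -41.36   4.47] turn deg [  0.36  -0.5  -60.16] in target frame: [ 39.56 -14.15   4.44]
```

```bash
python3 -m jog '[[[0.8,-4.6,0,0,0,0,5],[0.8,-4.6,0,0,0,0,5],[0.8,-4.6,0,0,0,0,5],[0.8,-4.6,0,0,0,0,5],[0.8,-4.6,0,0,0,0,5],[0.8,-4.6,0,0,0,0,5],[0.8,-4.6,0,0,0,0,5],[0.8,-4.6,0,0,0,0,5]]]' 
python3 -m jog '[[[0.8,-2,0,0,-0.4,8,5],[0,0,0,0,0,8,5],[0,0,0,0,0,8,5],[0,0,0,0,0,8,5],[0,0,0,0,0,8,5],[0,0,0,0,0,8,5],[0,0,0,0,0,8,5],[0,0,0,0,0,8,5]]]' 
python3 -m jog '[[[0,0,0,0,0,8,5],[0,0,0,0,0,8,5],[0,0,0,0,0,8,5],[0,0,0,0,0,8,5],[0,0,0,0,0,8,5],[0,0,0,0,0,0,5],[0,0,0,0,0,0,5],[0,0,0,0,0,0,5]]]'
python3 - <<'E'
from h import *
go(.6023,-.0337,.13,5.3)
E
```

```text
t: 27.9
position: [0.5796, 0.0026, 0.1771]
tcp_rot: [-0.308, 0.951, 0.002, -0.018]
contact_force: [0.3, 0.8, -0.5]
grip_width: 0.0594
t: 28.7
position: [0.5772, -0.0267, 0.1579]
tcp_rot: [0.27, 0.962, -0.008, -0.029]
contact_force: [0.5, -0.0, -1.2]
grip_width: 0.0595
t: 29.5
position: [0.5663, -0.0252, 0.1415]
tcp_rot: [0.593, 0.804, -0.024, -0.037]
contact_force: [1.0, -0.2, -1.2]
grip_width: 0.059
t29.5 pos [ 0.5663 -0.0252  0.1415] jaw 17.3 w 0.059 F [ 1.  -0.2 -1.2] q6 1.12
shift cm [-1.9   3.27  0.83] turn deg [-4.93 -1.26 11.88] in target frame: [-1.18  3.5   1.15]
```

```bash
python3 -m jog '[[[0,0,-1,-2.5,-0.6,6,5],[0,0,-1,-2.5,-0.6,6,5],[-0.6,1.7,0,0,0,0,5],[-0.6,1.7,0,0,0,0,5],[0,0,0,0,0,0,5],[0,0,0,0,0,0,5],[0,0,0,0,0,0,5],[0,0,0,0,0,0,5]]]'
python3 - <<'E'
from h import *
go(.6023,-.0337,.1,5.3)
E
```

```text
t: 30.3
position: [0.5989, -0.0336, 0.1589]
tcp_rot: [0.674, 0.739, -0.001, -0.002]
contact_force: [-0.1, 0.1, -1.0]
grip_width: 0.0599
t30.3 pos [ 0.5989 -0.0336  0.1589] jaw 5.3 w 0.0599 F [-0.1  0.1 -1. ] q6 1.31
shift cm [-0.06  0.36  5.89] turn deg [-0.23 -0.16  0.01] in target frame: [-0.05  0.33  5.89]
```

```bash
python3 -m jog '[[[0,0.35,1,-0.2,-0.2,0,5],[0,0,1.5,0,0,0,5],[0,0,1.5,0,0,0,5],[0,0,1,0,0,0,5],[0,0,0,0,0,0,5],[0,0,0,0,0,0,5],[0,0,0,0,0,0,5],[0,0,0,0,0,0,5]]]'
python3 - <<'E'
from h import *
go(.6023,-.0337,.0826,5.3)
snap("wrist","w13")
E
```

```text
t: 31.1
position: [0.6013, -0.0323, 0.1055]
tcp_rot: [0.673, 0.74, -0.001, 0.0]
contact_force: [0.3, -0.2, -1.7]
grip_width: 0.0593
t31.1 pos [ 0.6013 -0.0323  0.1055] jaw 5.4 w 0.0593 F [ 0.3 -0.2 -1.7] q6 1.32
shift cm [-0.14  0.09  2.29] turn deg [-0.03  0.06  0.1 ] in target frame: [-0.14  0.08  2.29]
```

View pics/w13.png

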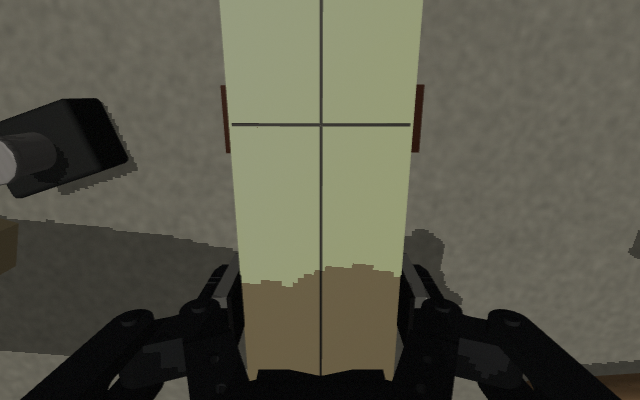

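Run:
```python
from h import *
im,c=load("w13")
print(tool(ray(c,[(221,85),(424,85),(230,152),(412,152),(221.5,86),(423.5,86)],.073)).round(1))
print(tool(ray(c,[(321,124.5),(232,124),(410,124)],.119)).round(1))
```

```text
[[ 78.2 -43.7  32.6]
 [ 78.3  45.4  32.6]
 [ 48.7 -42.   32.6]
 [ 48.8  42.4  32.6]
 [ 77.8 -43.5  32.6]
 [ 77.9  45.2  32.6]]
[[ 65.2   0.1 -13.4]
 [ 65.3 -28.7 -13.4]
 [ 65.4  28.9 -13.4]]
```

Both wide cheeks show evenly (columns 221 and 424). The corrections from the picture (−1.6, +0.9 mm) match the computed shift, so I lower the hull.

```bash
python3 -m jog '[[[-0.15,0.09,0.3,0,0,0,5],[0,0,0.5,0,0,0,5],[0,0,0.5,0,0,0,5],[0,0,0.4,0,0,0,5],[0,0,0.3,0,0,0,5],[0,0,0,0,0,0,5],[0,0,0,0,0,0,5],[0,0,0,0,0,0,5]]]'
python3 - <<'E'
from h import *
go(.6023,-.0337,.0826,5.3)
E
```

```text
t: 31.95
position: [0.6033, -0.0341, 0.0847]
tcp_rot: [0.673, 0.74, -0.0, 0.001]
contact_force: [-0.1, 0.6, -0.4]
grip_width: 0.0594
t31.9 pos [ 0.6033 -0.0341  0.0847] jaw 5.4 w 0.0594 F [-0.1  0.6 -0.4] q6 1.31
shift cm [ 0.05 -0.09  0.21] turn deg [0.07 0.08 0.09] in target frame: [ 0.05 -0.09  0.21]
```

```bash
python3 -m jog '[[[0.05,-0.05,0.1,0,0,0,5],[0,0,0.1,0,0,0,5],[0,0,0.1,0,0,0,5],[0,0,0,0,0,0,5],[0,0,0,0,0,0,5],[0,0,0,0,0,0,5],[0,0,0,0,0,0,5],[0,0,0,0,0,0,5]]]'
python3 - <<'E'
from h import *
go(.6023,-.0337,.0826,5.3)
E
```

```text
t: 32.75
position: [0.6035, -0.0337, 0.0827]
tcp_rot: [0.673, 0.74, 0.0, 0.002]
contact_force: [0.3, 0.2, 0.4]
grip_width: 0.0591
t32.8 pos [ 0.6035 -0.0337  0.0827] jaw 5.4 w 0.0591 F [0.3 0.2 0.4] q6 1.31
shift cm [ 0.01 -0.12  0.01] turn deg [0.18 0.11 0.1 ] in target frame: [ 0.01 -0.12  0.01]
```

```bash
python3 -m jog '[[[0,-0.12,0,0.1,0,0,5],[0,0,0.05,0,0,0,5],[0,0,0,0,0,0,5],[0,0,0,0,0,0,6.1],[0,0,0,0,0,0,6.5],[0,0,0,0,0,0,7],[0,0,0,0,0,0,8],[0,0,0,0,0,0,8.5]]]'
python3 - <<'E'
from h import *
go(.6023,-.0337,.0826,5.3)
E
python3 -m jog '[[[0,0,-1,0,0,0,8.5],[0,0,-2,0,0,0,8.5],[0,0,-4,0,0,0,8.5],[0,0,-4,0,0,0,8.5],[0,0,-4,0,0,0,8.5],[0,0,-4,0,0,0,8.5],[0,0,-2,0,0,0,8.5],[0,0,0,0,0,0,8.5]]]'
python3 - <<'E'
from h import *
snap("wrist","w14")
go(.53,.24,.25,125)
E
```

```text
t: 33.55
position: [0.6029, -0.034, 0.0827]
tcp_rot: [0.673, 0.74, 0.0, 0.002]
contact_force: [1.2, 0.0, -0.1]
grip_width: 0.0851
t33.5 pos [ 0.6029 -0.034   0.0827] jaw 5.4 w 0.0851 F [ 1.2  0.  -0.1] q6 1.31
shift cm [ 0.03 -0.05  0.01] turn deg [0.15 0.13 0.09] in target frame: [ 0.03 -0.05  0.01]
t: 34.35
position: [0.6011, -0.0333, 0.3046]
tcp_rot: [0.673, 0.74, 0.0, 0.002]
contact_force: [0.1, 0.6, -0.8]
grip_width: 0.0849
t34.4 pos [ 0.6006 -0.0332  0.3031] jaw 5.4 w 0.0848 F [ 0.1 -0.2 -0. ] q6 1.31
shift cm [27.88 -4.47  5.26] turn deg [ 0.08  0.07 60.39] in target frame: [  9.89 -26.43   5.31]
```

View pics/w14.png

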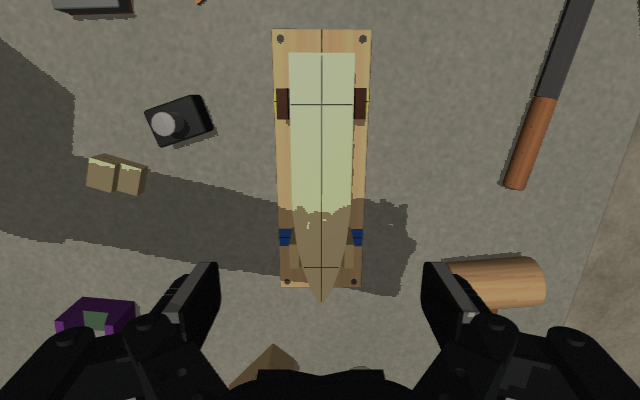

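Hull sits in the saddles, parallel to the board. Computing its pose from the pencil lines at (321,104) and (321,267.5), and the tool move to the deck.

Run:
```python
from h import *
im,c=load("w14")
P=ray(c,[(321.5,103.5),(321.5,267.3),(321.5,53)],.096)[:,:2];d=P[1]-P[0];u=d/np.linalg.norm(d);m=(P[0]+P[1])/2
print(P.round(4),np.linalg.norm(d),"yaw",np.degrees(np.arctan2(u[1],u[0])),m,(P[2]-m)@u)
b=ray(c,[(322,30),(321,288)],.018);print("board ends mid",b.mean(0), b[:,:2].round(4))
im,c=load("w9")
P=ray(c,[(488,107),(543,78),(600,267)],.006);print("deck rough",P.round(3)); s=(P[0]+P[1])/2;d=P[2]-s;print(np.linalg.norm(d),np.degrees(np.arctan2(d[1],d[0])),s+d/np.linalg.norm(d)*.11)
```

```text
[[ 0.5966  0.0316]
 [ 0.613  -0.1382]
 [ 0.5924  0.075 ]] 0.1705844551183109 yaw -84.48070089075472 [ 0.60480711 -0.05330371] -0.12892200604207352
board ends mid [ 0.60513441 -0.05267042  0.018     ] [[ 0.5904  0.1058]
 [ 0.6198 -0.2111]]
deck rough [[0.449 0.119 0.006]
 [0.413 0.172 0.006]
 [0.634 0.313 0.006]]
0.26311321928972553 39.419918984987994 [0.51571172 0.21555069 0.006     ]
```

```bash
python3 -m jog '[[[3.8,-1.7,0,0,0,0,8.5],[3.8,-1.7,0,0,0,0,8.5],[3.8,-1.7,0,0,0,0,8.5],[3.8,-1.7,0,0,0,0,8.5],[3.8,-1.7,0,0,0,0,8.5],[3.8,-1.7,0,0,0,0,8.5],[0,0,0,0,0,-8.4,8.5],[0,0,0,0,0,-8.4,8.5]]]'
python3 -m jog '[[[0,0,1,0,0,-8.4,8.5],[0,0,1,0,0,-8.4,8.5],[0,0,1,0,0,-8.4,8.5],[0,0,1,0,0,-8.4,8.5],[0,0,1,0,0,-8.4,8.5],[0,0,0,0,0,-8.4,8.5],[0,0,0,0,0,-8.4,8.5],[0,0,0,0,0,-8.4,8.5]]]'
python3 -m jog '[[[0,0,0,0,0,-8.4,8.5],[0,0,0,0,0,-8.4,8.5],[0,0,0,0,0,-8.4,8.5],[0,0,0,0,0,-8.4,8.5],[0,0,0,0,0,0,8.5],[0,0,0,0,0,0,8.5],[0,0,0,0,0,0,8.5],[0,0,0,0,0,0,8.5]]]'
python3 - <<'E'
from h import *
go(.478,.184,.22,129.4)
im,c=snap("wrist","w15")
g=proj(c,[.532,.229,.006])[0];print(g, proj(c,[[.431,.1455,.006],[.634,.313,.006]]))
r=comp(im,(4,110,40),(16,255,255),(180,0,460,400),c,.006);k=r[4].reshape(-1,2);print(k.min(0),k.max(0),r[0],r[1:4])
E
```

```text
t: 35.2
position: [0.4656, 0.1901, 0.2866]
tcp_rot: [0.557, 0.83, -0.008, -0.008]
contact_force: [0.4, 0.6, 0.1]
grip_width: 0.0852
t: 36.0
position: [0.4508, 0.1879, 0.2166]
tcp_rot: [-0.008, 1.0, -0.006, -0.026]
contact_force: [-0.3, -0.2, 0.3]
grip_width: 0.0853
t: 36.8
position: [0.4402, 0.185, 0.2026]
tcp_rot: [-0.299, 0.953, 0.002, -0.039]
contact_force: [0.1, -0.6, -0.0]
grip_width: 0.0851
t36.8 pos [0.4402 0.185  0.2026] jaw 124.8 w 0.0851 F [ 0.1 -0.6 -0. ] q6 -0.35
shift cm [-2.91 -2.19 -2.02] turn deg [ 1.77 -4.17 -4.55] in target frame: [-2.86 -2.47 -1.74]
[299.79343627 286.21652762] [[286.55885364 159.66639965]
 [310.87015709 394.29822358]]
[254 157] [329 375] [524.11071777 219.89816284] (np.float32(38.946396), np.float32(239.49725), np.float32(62.054718))
```

Run:
```python
from h import *
im,c=load("w15")
r=comp(im,(4,110,40),(16,255,255),(180,0,460,400),c,.006);a=np.radians(r[1]);u=np.array([np.cos(a),np.sin(a)]);n=np.array([-u[1],u[0]])
P=r[5]*1000-r[0]; l=P@u;w=P@n; m=(l>-100)&(l<0)
p1=np.polyfit(l[m&(w>20)],w[m&(w>20)],1);p2=np.polyfit(l[m&(w<-20)],w[m&(w<-20)],1);print(p1,p2, l.min())
da=np.degrees((p1[0]+p2[0])/2);a2=r[1]+da
g=(r[0]+u*(-119.75+111)+n*((np.polyval(p1,-9)+np.polyval(p2,-9))/2))/1000
print("yaw",a2,"grasp",g);go(g[0],g[1],.06,a2+90)
```

```text
[-2.26633789e-04  3.05122331e+01] [-1.56081002e-03 -3.05323544e+01] -119.74863767276817
yaw 38.895189380718044 grasp [0.51730681 0.21439641]
t36.9 pos [0.4402 0.185  0.2026] jaw 124.8 w 0.0848 F [0.4 0.1 0.1] q6 -0.35
shift cm [-9.04 -2.38 13.57] turn deg [ 1.75 -4.18 -4.03] in target frame: [-7.85 -2.55 14.26]
```

```bash
python3 -m jog '[[[0,0,0,0.9,-2.1,-2,8.5],[0,0,0,0.9,-2.1,-2,8.5],[-2.6,-0.8,3,0,0,0,8.5],[-2.6,-0.8,3,0,0,0,8.5],[-2.6,-0.8,3,0,0,0,8.5],[0,0,2,0,0,0,8.5],[0,0,0,0,0,0,8.5],[0,0,0,0,0,0,8.5]]]'
python3 - <<'E'
from h import *
go(.5173,.2144,.009,128.9)
E
```

```text
t: 37.65
position: [0.5232, 0.2175, 0.0939]
tcp_rot: [-0.331, 0.944, -0.001, 0.007]
contact_force: [0.4, 0.3, 0.4]
grip_width: 0.0849
t37.6 pos [0.5232 0.2175 0.0939] jaw 128.7 w 0.0849 F [0.4 0.3 0.4] q6 -0.39
shift cm [0.76 0.18 8.48] turn deg [-0.36  0.72 -0.22] in target frame: [0.65 0.13 8.49]
```

```bash
python3 -m jog '[[[0.65,0.15,1.5,-0.4,0.7,0,8.5],[0,0,2.5,0,0,0,8.5],[0,0,2,0,0,0,8.5],[0,0,0.5,0,0,0,8.5],[0,0,0,0,0,0,8.5],[0,0,0,0,0,0,8.5],[0,0,0,0,0,0,8.5],[0,0,0,0,0,0,8.5]]]'
python3 - <<'E'
from h import *
go(.5173,.2144,.009,128.9)
E
```

```text
t: 38.45
position: [0.5199, 0.2149, 0.0339]
tcp_rot: [-0.331, 0.944, 0.0, 0.005]
contact_force: [-0.6, -0.8, 0.5]
grip_width: 0.085
t38.5 pos [0.5199 0.2149 0.0339] jaw 128.6 w 0.085 F [-0.6 -0.8  0.5] q6 -0.40
shift cm [0.26 0.13 2.48] turn deg [-0.17  0.55 -0.3 ] in target frame: [0.23 0.12 2.49]
```

```bash
python3 -m jog '[[[0.2,0.12,0.6,-0.2,0.5,-0.3,8],[0,0,0.6,0,0,0,7.5],[0,0,0.5,0,0,0,7.2],[0,0,0.3,0,0,0,7.2],[0,0,0,0,0,0,7.2],[0,0,0,0,0,0,7.2],[0,0,0,0,0,0,7.2],[0,0,0,0,0,0,7.2]]]'
python3 - <<'E'
from h import *
go(.5173,.2144,.009,128.9)
snap("wrist","w16")
E
```

```text
t: 39.25
position: [0.5184, 0.2149, 0.013]
tcp_rot: [-0.333, 0.943, 0.0, 0.001]
contact_force: [0.0, 0.0, -0.3]
grip_width: 0.0724
t39.2 pos [0.5184 0.2149 0.013 ] jaw 128.9 w 0.0724 F [ 0.   0.  -0.3] q6 -0.40
shift cm [0.12 0.02 0.4 ] turn deg [0.01 0.1  0.04] in target frame: [0.12 0.02 0.4 ]
```

View pics/w16.png

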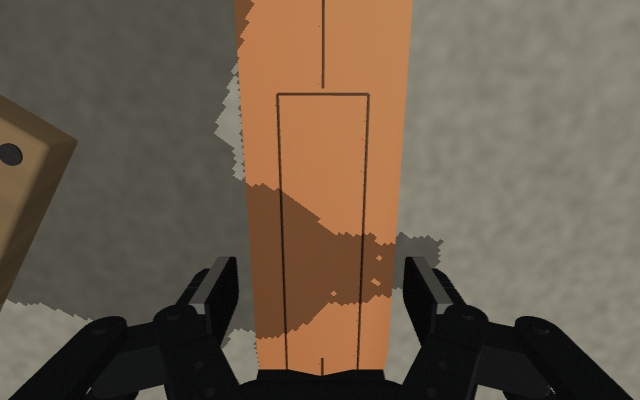

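Deck centred between the fingers. Lowering 4 mm and closing.

```bash
python3 -m jog '[[[0.1,0.02,0.2,0,0,0,7.2],[0,0,0.2,0,0,0,7],[0,0,0,0,0,0,6.8],[0,0,0,0,0,0,6.6],[0,0,0,0,0,0,6.2],[0,0,0,0,0,0,5.5],[0,0,0,0,0,0,5],[0,0,0,0,0,0,5]]]' 40
python3 -m jog '[[[0,0,0,0,0,0,5],[0,0,0,0,0,0,5],[0,0,0,0,0,0,5],[0,0,-0.5,0,0,0,5],[0,0,-1,0,0,0,5],[0,0,-1,0,0,0,5],[0,0,0,0,0,0,5],[0,0,0,0,0,0,5]]]'
python3 - <<'E'
from h import *
go(.5173,.2144,.009,128.9)
im,c=snap("wrist","w17")
hs=cv2.cvtColor(im,cv2.COLOR_BGR2HSV);m=cv2.inRange(hs,(4,110,40),(16,255,255));m[:,:150]=0;m[:,480:]=0
for y in(20,60,93,150,200,250):
    x=np.where(m[y])[0];print(y,x.min(),x.max(),end=' | ')
y=im[:,320].astype(int).sum(1); d=[i for i in range(60,250) if y[i]<0.6*y[i-4] and y[i]<.6*y[i+4]];print(d)
E
```

```text
t: 40.1
position: [0.5179, 0.2146, 0.0096]
tcp_rot: [-0.333, 0.943, 0.0, 0.002]
contact_force: [-0.1, -0.9, -0.2]
grip_width: 0.0603
t: 40.9
position: [0.518, 0.2146, 0.0369]
tcp_rot: [-0.333, 0.943, 0.0, 0.002]
contact_force: [-0.6, 0.5, -0.6]
grip_width: 0.0607
t40.9 pos [0.518  0.2146 0.0369] jaw 128.9 w 0.0607 F [-0.6  0.5 -0.6] q6 -0.40
shift cm [0.07 0.03 2.79] turn deg [-0.03  0.19  0.04] in target frame: [0.06 0.03 2.79]
20 231 411 | 60 234 408 | 93 236 406 | 150 240 402 | 200 243 398 | 250 247 394 | [95, 96, 97, 219]
```

```bash
python3 -m jog '[[[0,0,-3,0,0,0,5],[0,0,-4,0,0,0,5],[0,0,-4,0,0,0,5],[0,0,-4,0,0,0,5],[0,0,-2,0,0,0,5],[1.8,-4.5,0,0,0,0,5],[1.8,-4.5,0,0,0,0,5],[1.8,-4.5,0,0,0,0,5]]]'
python3 -m jog '[[[1.8,-4.5,0,0,0,0,5],[1.8,-4.5,0,0,0,0,5],[0,0,0,0,0,4,5],[0,0,0,0,0,6,5],[0,0,0,0,0,6,5],[0,0,0,0,0,6,5],[0,0,0,0,0,6,5],[0,0,0,0,0,6,5]]]'
python3 -m jog '[[[0,0,0,0,0,6,5],[0,0,0,0,0,6,5],[0,0,0,0,0,6,5],[0,0,0,0,0,6,5],[0,0,0,0,0,6,5],[0,0,0,0,0,6,5],[0,0,0,0,0,6,5],[0,0,0,0,0,6,5]]]'
python3 - <<'E'
from h import *
go(.6030,-.0340,.16,5.45)
E
```

```text
t: 41.75
position: [0.5593, 0.0771, 0.2121]
tcp_rot: [-0.339, 0.941, 0.001, 0.001]
contact_force: [0.5, 0.1, -1.0]
grip_width: 0.0604
t: 42.55
position: [0.5904, -0.0276, 0.209]
tcp_rot: [-0.032, 0.999, 0.0, -0.001]
contact_force: [-0.2, 0.9, 0.2]
grip_width: 0.0605
t: 43.35
position: [0.5875, -0.0274, 0.2046]
tcp_rot: [0.394, 0.919, -0.001, -0.005]
contact_force: [-0.8, 0.7, -1.6]
grip_width: 0.0604
t43.4 pos [ 0.5875 -0.0274  0.2046] jaw 43.6 w 0.0604 F [-0.8  0.7 -1.6] q6 0.65
shift cm [-1.58  0.69  4.44] turn deg [-0.45 -0.31 38.12] in target frame: [-0.81  1.48  4.46]
```

Slower turning tilts far less.

```bash
python3 -m jog '[[[0,0,0,0,0,6.4,5],[0,0,0,0,0,6.4,5],[0,0,0,0,0,6.4,5],[0,0,0,0,0,6.4,5],[0,0,0,0,0,6.4,5],[0,0,0,0,0,5,5],[-0.8,1.5,0,-0.4,-0.3,0,5],[0,0,0,0,0,0,5]]]'
python3 -m jog '[[[0,0,1,0,0,0,5],[0,0,1,0,0,0,5],[0,0,1,0,0,0,5],[0,0,1,0,0,0,5],[0,0,0,0,0,0,5],[0,0,0,0,0,0,5],[0,0,0,0,0,0,5],[0,0,0,0,0,0,5]]]'
python3 - <<'E'
from h import *
go(.6030,-.0340,.1056,5.45)
E
```

```text
t: 44.15
position: [0.6018, -0.0342, 0.2004]
tcp_rot: [0.675, 0.738, -0.003, -0.002]
contact_force: [0.4, -0.4, 0.0]
grip_width: 0.0605
t: 44.95
position: [0.6002, -0.0342, 0.1546]
tcp_rot: [0.674, 0.739, -0.005, -0.004]
contact_force: [-0.2, -0.5, -0.3]
grip_width: 0.0608
t45.0 pos [ 0.6002 -0.0342  0.1546] jaw 5.3 w 0.0608 F [-0.2 -0.5 -0.3] q6 1.32
shift cm [-0.01  0.34  4.9 ] turn deg [-0.68  0.03 -0.17] in target frame: [-0.01  0.28  4.9 ]
```

```bash
python3 -m jog '[[[0,0.3,0.8,-0.7,0,-0.2,5],[0,0,1,0,0,0,5],[0,0,1,0,0,0,5],[0,0,0.7,0,0,0,5],[0,0,0,0,0,0,5],[0,0,0,0,0,0,5],[0,0,0,0,0,0,5],[0,0,0,0,0,0,5]]]'
python3 - <<'E'
from h import *
go(.6030,-.0340,.1056,5.45)
im,c=snap("wrist","w18")
o=ctrl.get_obs()
hs=cv2.cvtColor(im,cv2.COLOR_BGR2HSV);m=cv2.inRange(hs,(4,110,40),(16,255,255));m[:,:150]=0;m[:,480:]=0
zt=o["position"][2]-.0096+.006
for y in(20,93,150,200,250):
    x=np.where(m[y])[0];q=tool(ray(c,[(x.min(),y),(x.max(),y)],zt),o);print(y,x.min(),x.max(),q[:,:2].round(1).tolist(),q[:,1].mean().round(2))
print(tool(ray(c,[(320,95.5)],zt),o))
E
```

```text
t: 45.75
position: [0.6037, -0.034, 0.1169]
tcp_rot: [0.672, 0.74, 0.001, 0.001]
contact_force: [1.2, -0.6, -0.3]
grip_width: 0.0602
t45.8 pos [ 0.6037 -0.034   0.1169] jaw 5.5 w 0.0602 F [ 1.2 -0.6 -0.3] q6 1.31
shift cm [ 0.01 -0.08  1.13] turn deg [0.13 0.05 0.05] in target frame: [ 0.   -0.07  1.13]
20 231 411 [[98.7, -30.6], [98.8, 30.9]] 0.13
93 223 411 [[74.9, -35.3], [74.9, 32.7]] -1.27
150 240 401 [[54.2, -30.5], [54.3, 30.6]] 0.02
200 243 398 [[34.4, -30.7], [34.4, 30.8]] 0.05
250 246 394 [[12.7, -30.8], [12.7, 30.6]] -0.13
[[74.04156622 -0.20475768  3.53604135]]
```

```bash
python3 -m jog '[[[0,-0.07,0.3,0.1,0,0,5],[0,0,0.3,0,0,0,5],[0,0,0.25,0,0,0,5],[0,0,0.15,0,0,0,5],[0,0,0,0,0,0,5],[0,0,0,0,0,0,5],[0,0,0,0,0,0,5],[0,0,0,0,0,0,5]]]'
python3 - <<'E'
from h import *
go(.6030,-.0340,.1056,5.45)
E
```

```text
t: 46.6
position: [0.6037, -0.0342, 0.1069]
tcp_rot: [0.672, 0.74, 0.0, 0.001]
contact_force: [0.6, -0.0, -0.3]
grip_width: 0.0606
t46.6 pos [ 0.6037 -0.0342  0.1069] jaw 5.5 w 0.0606 F [ 0.6 -0.  -0.3] q6 1.31
shift cm [ 0.02 -0.07  0.13] turn deg [0.12 0.07 0.05] in target frame: [ 0.02 -0.07  0.13]
```

```bash
python3 -m jog '[[[0,-0.08,0,0.1,0,0,5],[0,0,0.08,0,0,0,5],[0,0,0.08,0,0,0,5],[0,0,0,0,0,0,5],[0,0,0,0,0,0,5],[0,0,0,0,0,0,5],[0,0,0,0,0,0,5],[0,0,0,0,0,0,5]]]'
python3 - <<'E'
from h import *
go(.6030,-.0340,.1056,5.45)
E
```

```text
t: 47.4
position: [0.6031, -0.0343, 0.1056]
tcp_rot: [0.672, 0.74, -0.0, 0.001]
contact_force: [-0.3, -0.1, -1.0]
grip_width: 0.06
t47.4 pos [ 0.6031 -0.0343  0.1056] jaw 5.5 w 0.06 F [-0.3 -0.1 -1. ] q6 1.31
shift cm [ 0.03 -0.01 -0.  ] turn deg [0.06 0.08 0.05] in target frame: [ 0.03 -0.01 -0.  ]
```

```bash
python3 -m jog '[[[0,0,0.06,0,0,0,5],[0,0,0.04,0,0,0,5],[0,0,0,0,0,0,5],[0,0,0,0,0,0,6.1],[0,0,0,0,0,0,6.4],[0,0,0,0,0,0,7],[0,0,0,0,0,0,8],[0,0,0,0,0,0,8.5]]]'
python3 -m jog '[[[0,0,-1,0,0,0,8.5],[0,0,-2,0,0,0,8.5],[0,0,-4,0,0,0,8.5],[0,0,-4,0,0,0,8.5],[0,0,-4,0,0,0,8.5],[0,0,-4,0,0,0,8.5],[0,0,0,0,0,0,8.5],[0,0,0,0,0,0,8.5]]]'
python3 - <<'E'
from h import *
im,c=snap("wrist","w19")
r=comp(im,(4,110,40),(16,255,255),(220,0,420,400),c,.102);k=r[4].reshape(-1,2);print(k.min(0),k.max(0),r[0],r[1:4])
print("hull->deck expected centre .6048 -.0533 yaw 95.5;  deck rect:")
go(.434,-.006,.25,None)
im,c=load("w14");W=ray(c,[(168,125)],.06);print("knob w14",W)
im,c=load("w9");print("knob w9",ray(c,[(391,82)],.064))
E
```

```text
t: 48.2
position: [0.6034, -0.0343, 0.1048]
tcp_rot: [0.672, 0.74, 0.0, 0.001]
contact_force: [-0.1, -0.2, 0.5]
grip_width: 0.0848
t: 49.0
position: [0.6023, -0.0339, 0.3062]
tcp_rot: [0.672, 0.74, 0.0, 0.001]
contact_force: [0.5, -0.4, -1.1]
grip_width: 0.0851
[275  52] [364 307] [604.25317383 -55.28846741] (np.float32(95.486946), np.float32(261.3204), np.float32(81.4999))
hull->deck expected centre .6048 -.0533 yaw 95.5;  deck rect:
t49.0 pos [ 0.6027 -0.034   0.3067] jaw 5.5 w 0.0849 F [-0.3 -0.6  0.5] q6 1.31
shift cm [  4.41 -16.55   5.6 ] turn deg [ 0.21  0.12 -0.  ] in target frame: [  4.4  -16.53   5.67]
knob w14 [[ 0.43829514 -0.0065085   0.06      ]]
knob w9 [[ 0.43453616 -0.00526608  0.064     ]]
```

View pics/w19.png

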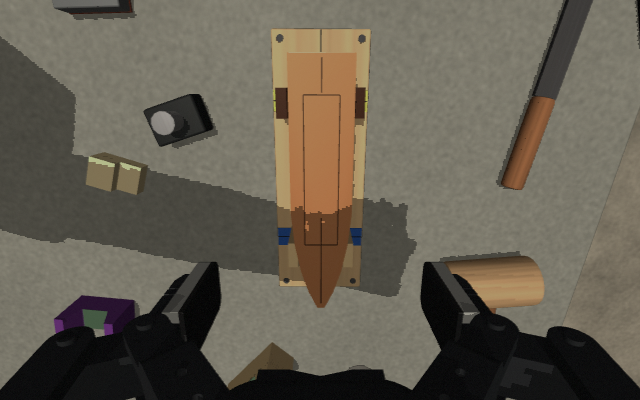

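Deck: centre within about 2 mm of the hull's, yaw 95.49° against the hull's 95.52°. That was the 16th view, so checks are numeric from here. Now the weight, seen at (165,123).

```bash
python3 -m jog '[[[1.8,-3.5,0,0,0,0,8.5],[1.8,-3.5,0,0,0,0,8.5],[1.8,-3.5,0,0,0,0,8.5],[1.8,-3.5,0,0,0,0,8.5],[1.8,-3.5,0,0,0,0,8.5],[0,0,2.5,0,0,-6.7,8.5],[0,0,2.5,0,0,-6.7,8.5],[0,0,0,0,0,0,8.5]]]'
python3 -m jog '[[[0,0,0,0,0,0,8.5],[0,0,0,0,0,0,8.5],[0,0,0,0,0,0,8.5],[0,0,0,0,0,0,8.5],[0,0,0,0,0,0,8.5],[0,0,0,0,0,0,8.5],[0,0,0,0,0,0,8.5],[0,0,0,0,0,0,8.5]]]'
cat > wt.py <<'E'
from h import *
import sys
f=sys.argv[1]
im,c=snap("wrist",f);p=proj(c,[.434,-.006,.034])[0];print("expect px",p.round())
x,y=p.astype(int);hs=cv2.cvtColor(im,cv2.COLOR_BGR2HSV)
v=hs[...,2][max(y-90,0):y+90:6,x-90:x+90:6]
for r in v:print(' '.join('%3d'%q for q in r))
E
python3 wt.py w20; python3 -c "
from h import *
go(.434,-.006,.25,19)"
```

```text
t: 49.85
position: [0.4062, 0.0416, 0.2439]
tcp_rot: [0.578, 0.816, -0.004, -0.005]
contact_force: [-0.5, 0.8, -1.0]
grip_width: 0.0851
t: 50.65
position: [0.409, 0.041, 0.2467]
tcp_rot: [0.582, 0.813, -0.003, -0.004]
contact_force: [0.3, -0.4, 0.3]
grip_width: 0.085
expect px [330. 221.]
128 128 124 128 130 124 127 128 126 122 123 133 121 129 124 128 126 131 129 134 128 124 130 127 134 123 130 132 127 133
132 124 126 126 128 123 128 131 125 124 125 121 128 132 129 125 127 127 131 124 132 131 131 126 128 131 128 132 131 131
129 126 124 127 125 120 128 127 127 129 124 120 127 127 125 127 131 123 127 124 127 134 134 127 134 132 131 131 131 128
126 130 124 125 128 131 127 125 126 131 133 133 128 127 129 129 130 130 134 128 128 130 127 129 131 127 128 132 130 131
129 124 128 127 124 134 130 129 129 127 123 133 128 127 124 128 125 127 128 127 133 133 126 127 129 130 138 129 133 136
129 126 125 127 126 125 128 130 126 127 127 132 132 126 128 129 128 128 125 131 130 132 123 130 128 132 128 133 132 131
126 123 125 130 125 128 130 126 129 124 131 128 130 127 126 129 132 127 129 129 130 129 12
[... 2262 characters left out ...]
 74  72  74  74  76  75  78  75  75 127  74 180
 80  76  73  75  79  79  74  72  75  77  74  75  75  78  78  79  75  74  77  79  77  76  75  77  76  75 127 127  92 179
 89  77  76  75  75  74  73  76  72  75  76  76  73  77  72  72  77  75  76  74  78  78  79  80  78  74 133  68 179 180
128 127 132 128 125 128 128 131  74  74  79  74  74  74  76  76  75  76  79  76  74  77  78  77  76 127 132  74 180 180
124 129 128 129 129 126 130 128 123 126 124  75  75  76  75  78  77  75  78  81  76  77  76  78  90 126 128 127 179 179
t50.7 pos [0.409  0.041  0.2466] jaw 18.9 w 0.0849 F [-0.5  0.5  0. ] q6 1.18
shift cm [-5.25  0.84 -0.36] turn deg [-0.55 -0.18 -0.14] in target frame: [-5.26  0.83 -0.34]
```

Run:
```python
from h import *
im,c=load("w20");o=ctrl.get_obs()
v=cv2.cvtColor(im,cv2.COLOR_BGR2HSV)[...,2].astype(int)
m=(v<62)
R0=[];L0=[]
for y in range(205,238,3):
    x=np.where(m[y,285:385])[0]+285;L0.append((x.min()-.5,y));R0.append((x.max()+.5,y))
L0=tool(ray(c,L0,.034),o);R0=tool(ray(c,R0,.034),o)
print("L",L0[:,:2].round(1).tolist());print("R",R0[:,:2].round(1).tolist())
T=[];B=[]
for x in range(308,355,5):
    col=v[:,x];ys=[y for y in range(190,225) if col[y]<20 and col[y+2]>28];T.append((x,max(ys)+1 if ys else np.nan))
    yb=[y for y in range(225,260) if col[y]<62];B.append((x,max(yb)+.5 if yb else np.nan))
print("T",tool(ray(c,T,.034),o)[:,:2].round(1).tolist());print("B",tool(ray(c,B,.034),o)[:,:2].round(1).tolist())
h=cv2.cvtColor(im,cv2.COLOR_BGR2HSV)
for y in(225,232,238):print(y,[tuple(h[y,x]) [1:] for x in range(320,352,3)])
```

```text
L [[-35.6, -19.4], [-38.9, -19.5], [-42.1, -19.5], [-45.4, -19.5], [-48.8, -19.6], [-52.1, -19.6], [-55.4, -18.6], [-58.8, -18.7], [-62.2, -18.7], [-65.6, -17.7], [-69.0, -17.8]]
R [[-35.4, 39.4], [-38.6, 39.5], [-41.9, 39.6], [-45.2, 40.7], [-48.5, 40.9], [-51.8, 41.0], [-55.2, 41.1], [-58.5, 41.2], [-61.9, 41.3], [-65.3, 42.5], [-68.7, 42.6]]
T [[-32.3, -12.7], [-31.2, -7.5], [-32.3, -2.4], [-31.2, 2.8], [-30.1, 7.9], [-30.1, 13.0], [-30.1, 18.2], [-29.0, 23.3], [-28.9, 28.4], [-28.9, 33.5]]
B [[-75.3, -13.1], [-75.3, -7.7], [-74.1, -2.4], [nan, nan], [nan, nan], [nan, nan], [nan, nan], [-72.8, 24.2], [-71.6, 29.5], [-71.6, 34.8]]
225 [(np.uint8(19), np.uint8(67)), (np.uint8(21), np.uint8(87)), (np.uint8(15), np.uint8(86)), (np.uint8(21), np.uint8(87)), (np.uint8(18), np.uint8(84)), (np.uint8(18), np.uint8(86)), (np.uint8(18), np.uint8(85)), (np.uint8(18), np.uint8(83)), (np.uint8(23), np.uint8(22)), (np.uint8(22), np.uint8(23)), (np.uint8(21), np.uint8(24))]
232 [(np.uint8(16), np.uint8(82)), (np.uint8(18), np.uint8(85)), (np.uint8(21), np.uint8(85)), (np.uint8(18), np.uint8(85)), (np.uint8(16), np.uint8(82)), (np.uint8(15), np.uint8(84)), (np.uint8(15), np.uint8(83)), (np.uint8(16), np.uint8(81)), (np.uint8(12), np.uint8(44)), (np.uint8(21), np.uint8(24)), (np.uint8(0), np.uint8(21))]
238 [(np.uint8(10), np.uint8(26)), (np.uint8(19), np.uint8(82)), (np.uint8(18), np.uint8(83)), (np.uint8(18), np.uint8(84)), (np.uint8(18), np.uint8(83)), (np.uint8(15), np.uint8(84)), (np.uint8(16), np.uint8(82)), (np.uint8(24), np.uint8(75)), (np.uint8(33), np.uint8(61)), (np.uint8(34), np.uint8(76)), (np.uint8(32), np.uint8(79))]
```

```bash
python3 -m jog '[[[-2.5,0.5,1,-0.5,0,-4.2,8.5],[-2.7,0.4,3,0,-0.2,0,8.5],[0,0,3,0,0,0,8.5],[0,0,3,0,0,0,8.5],[0,0,1.5,0,0,0,8.5],[0,0,0,0,0,0,8.5],[0,0,0,0,0,0,8.5],[0,0,0,0,0,0,8.5]]]'
python3 - <<'E'
from h import *
go(.436,-.0047,.052,23.1)
E
```

```text
t: 51.5
position: [0.4402, -0.0063, 0.1307]
tcp_rot: [0.55, 0.835, 0.001, 0.003]
contact_force: [-0.3, 0.2, -0.0]
grip_width: 0.085
t51.5 pos [ 0.4402 -0.0063  0.1307] jaw 23.3 w 0.085 F [-0.3  0.2 -0. ] q6 1.00
shift cm [ 0.34 -0.37  7.86] turn deg [0.33 0.21 0.16] in target frame: [ 0.31 -0.32  7.87]
```

```bash
python3 -m jog '[[[0.3,-0.3,1,0.3,0.2,0,8.5],[0,0,2,0,0,0,8.5],[0,0,2,0,0,0,8.5],[0,0,0,0,0,0,8.5],[0,0,0,0,0,0,8.5],[0,0,0,0,0,0,8.5],[0,0,0,0,0,0,8.5],[0,0,0,0,0,0,8.5]]]'
python3 - <<'E'
from h import *
go(.436,-.0047,.052,23.1)
im,c=snap("wrist","w21");o=ctrl.get_obs()
print(proj(c,[[.436,-.0047,.064]]),"block edges")
hs=cv2.cvtColor(im,cv2.COLOR_BGR2HSV)[...,2]
for y in range(160,400,12):print(y,' '.join('%3d'%q for q in hs[y,212:432:8]))
E
```

```text
t: 52.3
position: [0.442, -0.0048, 0.0855]
tcp_rot: [0.549, 0.835, 0.003, 0.006]
contact_force: [-0.0, -0.7, -0.7]
grip_width: 0.0849
t52.3 pos [ 0.442  -0.0048  0.0855] jaw 23.3 w 0.0849 F [-0.  -0.7 -0.7] q6 1.01
shift cm [ 0.27 -0.59  3.34] turn deg [0.69 0.41 0.23] in target frame: [ 0.24 -0.55  3.35]
[[308.4629105  252.96263683]] block edges
160 135 134 131 130 134 137 130 131 134 135 131 135 134 134 132 135 132 131 134 130 134 133 141 138 136 134 138 137
172 132 130 130 134 140 139 133 134 141 130 138 133 126 127 132 137 135 132 134 134 131 137 139 136 138 131 139 139
184 142 140 127 130 131 131  13  15  18  17  15  16  16  14  18  16  15  17  64 135 135 130 132 136 139 142 134 129
196 135 130 133 134 132  32  45  44  45  44  44  45  45  45  44  45  44  44  40 133 132 136 135 130 134 130 141 133
208 132 132 131 135 136  65  44  42  43  43  44  43  45  43  43  43  43  43  38 132 139 131 129 131 129 138 136 137
220 131 132 130 134 134 121  43  42  44  42  65  67  53  63  46  44  42  44  36 133 136 133 135 138 127 134 134 136
232 134 132 136 132 132  77  40  42  41  55 159 152 152
[... 868 characters left out ...]
   8
328  79  77  79  77  81  81  79  80  84  82  78  78  77  76  77  79  77  79  77  78  82  81  85  77  81  83 133  73
340  78  80  78  81  82  78  79  79  81  79  77  83  77  80  83  81  81  83  81  83  81  83  80  80  82  81 110  78
352  79  81  78  81  79  79  77  79  77  79  80  80  78  80  82  80  82  81  79  82  83  83  83  82  82 142  77  99
364  79  80  79  78  82  79  81  79  80  82  80  83  81  79  80  84  82  82  80  81  80  78  79 133 139  73  82 189
376  18 132 134 136 135 136  13  11  14  14  14  15  12  13  12  12  11  13  10  10  14  13 139 142  71  81 189  10
388  15  11  88  12  11  12  14  11  13   8  13  13  13  10  12  11  13  13  15  12  10  12   7  11  11 166  13  15
```

```bash
python3 -m jog '[[[0.3,-0.65,0.8,0.7,0.4,0,8.5],[0,0,0.9,0,0,0,8.5],[0,0,0.9,0,0,0,8],[0,0,0.7,0,0,0,6],[0,0,0,0,0,0,5],[0,0,0,0,0,0,4],[0,0,0,0,0,0,3.5],[0,0,0,0,0,0,3]]]' 90
python3 - <<'E'
from h import *
go(.436,-.0047,.052,23.1)
E
```

```text
t: 53.15
position: [0.4341, -0.0047, 0.0492]
tcp_rot: [0.55, 0.835, -0.001, -0.001]
contact_force: [-0.4, 0.2, 0.7]
grip_width: 0.0306
t53.1 pos [ 0.4341 -0.0047  0.0492] jaw 23.3 w 0.0306 F [-0.4  0.2  0.7] q6 1.00
shift cm [-0.08  0.18 -0.28] turn deg [-0.11 -0.05  0.22] in target frame: [-0.08  0.18 -0.28]
```

```bash
python3 -m jog '[[[0,0,-0.25,0,0,0,3],[0,0,0,0,0,0,3],[0,0,0,0,0,0,2.5],[0,0,0,0,0,0,1.5],[0,0,0,0,0,0,1.5],[0,0,0,0,0,0,1.5],[0,0,0,0,0,0,1.5],[0,0,0,0,0,0,1.5]]]' 90
python3 - <<'E'
from h import *
go(.436,-.0047,.052,23.1)
E
python3 -m jog '[[[0,0,-0.4,0,0,0,1.5],[0,0,-0.5,0,0,0,1.5],[0,0,-1,0,0,0,1.5],[0,0,-1,0,0,0,1.5],[0,0,0,0,0,0,1.5],[0,0,0,0,0,0,1.5],[0,0,0,0,0,0,1.5],[0,0,0,0,0,0,1.5]]]'
python3 - <<'E'
from h import *
go(.436,-.0047,.052,23.1)
im,c=snap("wrist","w22");hs=cv2.cvtColor(im,cv2.COLOR_BGR2HSV)[...,2]
for y in range(180,320,9):print(y,' '.join('%3d'%q for q in hs[y,212:432:8]))
E
```

```text
t: 53.95
position: [0.434, -0.005, 0.0528]
tcp_rot: [0.55, 0.835, -0.001, -0.0]
contact_force: [-1.8, 0.3, 0.6]
grip_width: 0.0218
t54.0 pos [ 0.434  -0.005   0.0528] jaw 23.3 w 0.0218 F [-1.8  0.3  0.6] q6 1.00
shift cm [-0.05  0.19  0.08] turn deg [-0.11  0.02  0.22] in target frame: [-0.05  0.19  0.08]
t: 54.75
position: [0.4293, -0.0038, 0.0806]
tcp_rot: [0.55, 0.835, -0.002, -0.004]
contact_force: [0.0, 0.5, -8.5]
grip_width: 0.0221
t54.8 pos [ 0.4293 -0.0038  0.0806] jaw 23.3 w 0.0221 F [ 0.   0.5 -8.5] q6 1.00
shift cm [-0.36  0.6   2.85] turn deg [-0.49 -0.29  0.23] in target frame: [-0.34  0.58  2.86]
180 129 133 134 130 133 127 133 136 131 135 133 131 131 135 132 128 129 135 135 134 127 134 132 137 134 136 132 130
189 128 135 136 131 133 131 130 134 135 128 137 130 124 133 129 129 136 135 132 130 134 134 133 135 136 133 139 136
198 132 135 136 135 135 128 129  12  16  17  16  12  11  14  17  16  16  15  13  16  11 139 130 135 128 133 135 140
207 132 131 133 127 130 135 127  15  15  16  16  17  17  13  15  16  14  14  15  16  18 134 125 135 134 130 131 131
216 134 127 134 12
[... 673 characters left out ...]
  81
270  77  80  80  77  78  77  22  20  71  72  10  72 161 157 149 147  74   6  73  71  16  21  79  80  82  79  79  75
279  77  77  80  77  78  78   9  11  57  72  30  88  88  87  85  88  86  48  56  73  13  11  79  80  82  78  79 130
288 134  83  79  79  81  79  14  11  56  40  57  86  87  85  86  88  87  77  18  56  12  13  81 125 128  83  81 132
297  79  77  77  81  56  16  18  19  17  70  44  86  87  86  85  86  86  76  40   9  14  17  18  61 131 135 131 133
306  16  54  78  44  14  12  13  12  11  13  35  84  86  84  83  87  85  73  20   7  12  13  15  14  48 135 122  17
315  15  14  16  14  15  13  11  15  12  12   7  81  84  84  83  85  81   7  18  13  14  11  10  10  16  17  14  16
```

Run:
```python
from h import *
im,c=load("w22");o=ctrl.get_obs();v=cv2.cvtColor(im,cv2.COLOR_BGR2HSV)[...,2].astype(int)
T=[]
for x in range(268,382,12):
    y=[y for y in range(205,232) if v[y,x]<22];T.append((x,max(y)+1))
print(T);q=tool(ray(c,T,.0618),o);print(q[:,:2].round(1).tolist())
for y in(225,235,245):
    x=np.where(v[y,230:420]<50)[0]+230;print(tool(ray(c,[(x.min()-.5,y),(x.max()+.5,y)],.0618),o)[:,:2].round(1).tolist())
k=[];
for y in range(262,290):
    pass
go(.6048,-.0533,.2,5.5)
```

```text
[(268, 216), (280, 215), (292, 215), (304, 215), (316, 215), (328, 217), (340, 215), (352, 217), (364, 215), (376, 215)]
[[22.0, -23.6], [22.5, -18.2], [22.5, -12.8], [22.5, -7.4], [22.5, -2.0], [21.6, 3.4], [22.6, 8.7], [21.7, 14.1], [22.6, 19.5], [22.7, 24.9]]
[[17.6, -29.1], [17.9, 28.9]]
[[12.7, -29.3], [13.0, 28.7]]
[[7.8, -29.6], [8.0, 29.0]]
t54.8 pos [ 0.4293 -0.0038  0.0805] jaw 23.3 w 0.022 F [ 0.1  0.6 -9.3] q6 1.00
shift cm [-11.43  14.05 -12.13] turn deg [-0.54 -0.22 17.83] in target frame: [ -6.61  17.   -11.95]
```

```bash
python3 -m jog '[[[0,0,-3,0,0,0,1.5],[0,0,-4,0,0,0,1.5],[0,0,-4,0,0,0,1.5],[0,0,-3,0,0,0,1.5],[-2.2,2.8,0,-0.3,-0.2,0,1.5],[-2.2,2.8,0,0,0,0,1.5],[-2.2,2.8,0,0,0,0,1.5],[-2.2,2.8,0,0,0,0,1.5]]]'
python3 -m jog '[[[-2.2,2.4,0,0,0,0,1.5],[0,0,0,0,0,4.5,1.5],[0,0,0,0,0,4.5,1.5],[0,0,0,0,0,4.5,1.5],[0,0,0,0,0,4.3,1.5],[0,0,0,0,0,0,1.5],[0,0,0,0,0,0,1.5],[0,0,0,0,0,0,1.5]]]'
python3 - <<'E'
from h import *
go(.6045,-.054,.1548,5.5)
E
```

```text
t: 55.6
position: [0.5628, -0.0389, 0.2189]
tcp_rot: [0.549, 0.836, -0.004, -0.009]
contact_force: [0.4, 0.2, -8.6]
grip_width: 0.022
t: 56.4
position: [0.5984, -0.0519, 0.2088]
tcp_rot: [0.676, 0.737, -0.008, -0.012]
contact_force: [0.4, 0.5, -8.3]
grip_width: 0.0217
t56.4 pos [ 0.5984 -0.0519  0.2088] jaw 5.0 w 0.0217 F [ 0.4  0.5 -8.3] q6 1.29
shift cm [-0.3   0.74  5.38] turn deg [-1.54 -0.41 -0.5 ] in target frame: [-0.26  0.59  5.4 ]
```

```bash
python3 -m jog '[[[-0.25,0.6,0.8,-1.5,-0.4,-0.5,1.5],[0,0,1,0,0,0,1.5],[0,0,1,0,0,0,1.5],[0,0,0.8,0,0,0,1.5],[0,0,0,0,0,0,1.5],[0,0,0,0,0,0,1.5],[0,0,0,0,0,0,1.5],[0,0,0,0,0,0,1.5]]]'
python3 - <<'E'
from h import *
go(.6045,-.054,.1548,5.5)
E
```

```text
t: 57.2
position: [0.603, -0.0534, 0.1696]
tcp_rot: [0.671, 0.741, -0.001, -0.002]
contact_force: [-0.3, -0.2, -7.5]
grip_width: 0.0219
t57.2 pos [ 0.603  -0.0534  0.1696] jaw 5.7 w 0.0219 F [-0.3 -0.2 -7.5] q6 1.28
shift cm [-0.07  0.15  1.48] turn deg [-0.23 -0.07  0.17] in target frame: [-0.07  0.14  1.48]
```

```bash
python3 -m jog '[[[-0.07,0.14,0.3,-0.2,0,0.1,1.5],[0,0,0.4,0,0,0,1.5],[0,0,0.3,0,0,0,1.5],[0,0,0.2,0,0,0,1.5],[0,0,0,0,0,0,1.5],[0,0,0,0,0,0,1.5],[0,0,0,0,0,0,1.5],[0,0,0,0,0,0,1.5]]]'
python3 - <<'E'
from h import *
go(.6045,-.054,.1548,5.5)
E
```

```text
t: 58.0
position: [0.6054, -0.0542, 0.1577]
tcp_rot: [0.672, 0.741, 0.001, 0.0]
contact_force: [0.0, -0.6, -8.7]
grip_width: 0.0222
t58.0 pos [ 0.6054 -0.0542  0.1577] jaw 5.6 w 0.0222 F [ 0.  -0.6 -8.7] q6 1.28
shift cm [ 0.03 -0.09  0.29] turn deg [ 0.1  -0.04  0.06] in target frame: [ 0.03 -0.09  0.29]
```

```bash
python3 -m jog '[[[0.03,-0.09,0.1,0.1,0,0,1.5],[0,0,0.1,0,0,0,1.5],[0,0,0,0,0,0,1.5],[0,0,0,0,0,0,1.5],[0,0,0,0,0,0,1.5],[0,0,0,0,0,0,1.5],[0,0,0,0,0,0,1.5],[0,0,0,0,0,0,1.5]]]'
python3 -m jog '[[[0,0,0.07,0,0,0,1.5],[0,0,0,0,0,0,1.5],[0,0,0,0,0,0,1.5],[0,0,0,0,0,0,1.5],[0,0,0,0,0,0,1.5],[0,0,0,0,0,0,1.5],[0,0,0,0,0,0,1.5],[0,0,0,0,0,0,1.5]]]'
python3 - <<'E'
from h import *
go(.6045,-.054,.1548,5.5)
E
```

```text
t: 58.8
position: [0.6047, -0.054, 0.1559]
tcp_rot: [0.672, 0.741, 0.0, -0.0]
contact_force: [-0.7, -0.3, -7.8]
grip_width: 0.0219
t: 59.6
position: [0.6048, -0.054, 0.1552]
tcp_rot: [0.672, 0.741, 0.0, 0.0]
contact_force: [0.1, 0.4, -9.1]
grip_width: 0.0218
t59.6 pos [ 0.6048 -0.054   0.1552] jaw 5.6 w 0.0218 F [ 0.1  0.4 -9.1] q6 1.28
shift cm [ 0.   -0.03  0.04] turn deg [ 0.03 -0.03  0.06] in target frame: [ 0.   -0.03  0.04]
```

Still hanging; lower in 0.5 mm steps and watch the force.

```bash
python3 -m jog '[[[0,0,0.06,0,0,0,1.5],[0,0,0,0,0,0,1.5],[0,0,0,0,0,0,1.5],[0,0,0,0,0,0,1.5],[0,0,0,0,0,0,1.5],[0,0,0,0,0,0,1.5],[0,0,0,0,0,0,1.5],[0,0,0,0,0,0,1.5]]]'
python3 -m jog '[[[0,0,0.06,0,0,0,1.5],[0,0,0,0,0,0,1.5],[0,0,0,0,0,0,1.5],[0,0,0,0,0,0,1.5],[0,0,0,0,0,0,1.5],[0,0,0,0,0,0,1.5],[0,0,0,0,0,0,1.5],[0,0,0,0,0,0,1.5]]]'
```

```text
t: 60.4
position: [0.605, -0.054, 0.155]
tcp_rot: [0.672, 0.741, 0.001, 0.0]
contact_force: [-0.1, -0.8, -7.9]
grip_width: 0.0221
t: 61.2
position: [0.6052, -0.054, 0.1549]
tcp_rot: [0.672, 0.741, 0.001, 0.001]
contact_force: [-1.1, 0.8, -6.3]
grip_width: 0.0219
```

```bash
python3 -m jog '[[[0,-0.03,0.1,0,0,0,1.5],[0,0,0.03,0,0,0,1.5],[0,0,0,0,0,0,1.5],[0,0,0,0,0,0,1.5],[0,0,0,0,0,0,1.5],[0,0,0,0,0,0,1.5],[0,0,0,0,0,0,1.5],[0,0,0,0,0,0,1.5]]]'
python3 -m jog '[[[0,0,0.05,0,0,0,1.5],[0,0,0,0,0,0,1.5],[0,0,0,0,0,0,1.5],[0,0,0,0,0,0,1.5],[0,0,0,0,0,0,1.5],[0,0,0,0,0,0,1.5],[0,0,0,0,0,0,1.5],[0,0,0,0,0,0,1.5]]]'
```

```text
t: 62.0
position: [0.6053, -0.054, 0.1549]
tcp_rot: [0.672, 0.741, 0.001, 0.001]
contact_force: [-0.9, 0.2, -4.8]
grip_width: 0.0219
t: 62.8
position: [0.6053, -0.054, 0.1549]
tcp_rot: [0.672, 0.741, 0.001, 0.001]
contact_force: [-1.8, 0.8, -4.1]
grip_width: 0.0221
```

Height no longer drops while the load transfers, so the weight is standing. A last small press, then a slow release.

```bash
python3 -m jog '[[[0,0,0.12,0,0,0,1.5],[0,0,0.05,0,0,0,1.5],[0,0,0,0,0,0,1.5],[0,0,0,0,0,0,2.3],[0,0,0,0,0,0,2.6],[0,0,0,0,0,0,3],[0,0,0,0,0,0,4],[0,0,0,0,0,0,5]]]' 40
python3 -m jog '[[[0,0,0,0,0,0,6.5],[0,0,0,0,0,0,8],[0,0,-1,0,0,0,8.5],[0,0,-3,0,0,0,8.5],[0,0,-4,0,0,0,8.5],[0,0,-4,0,0,0,8.5],[0,0,-4,0,0,0,8.5],[0,0,0,0,0,0,8.5]]]'
python3 -m jog '[[[4,-2,0,0,0,0,8.5],[4,-2,0,0,0,0,8.5],[0,0,0,0,0,0,8.5],[0,0,0,0,0,0,8.5],[0,0,0,0,0,0,8.5],[0,0,0,0,0,0,8.5],[0,0,0,0,0,0,8.5],[0,0,0,0,0,0,8.5]]]'
python3 - <<'E'
from h import *
go(.6045,-.054,.1548,5.5)
im,c=snap("wrist","w23")
v=cv2.cvtColor(im,cv2.COLOR_BGR2HSV)
p=proj(c,[.6045,-.054,.136])[0].round().astype(int);print("exp block top centre px",p)
V=v[...,2].astype(int)
for y in range(p[1]-50,p[1]+60,7):print(y,' '.join('%3d'%q for q in V[y,p[0]-70:p[0]+70:6]))
r=comp(im,(4,110,40),(16,255,255),(p[0]-60,0,p[0]+60,400),c,.102);k=r[4].reshape(-1,2);print("deck",k.min(0),k.max(0),r[0],r[1:4])
im,c=snap("scene","s2");im,c=snap("top","t2")
h=cv2.cvtColor(im,cv2.COLOR_BGR2HSV);a,b=load("t2") ; h0=cv2.cvtColor(cv2.imread("pics/top0.png"),cv2.COLOR_BGR2HSV)
for H in(h0,h):
    m=cv2.inRange(H,(5,150,120),(14,255,255))[135:170,425:460];print("cap px",np.argwhere(m).mean(0)+[135,425],m.sum()//255)
E
```

```text
t: 63.6
position: [0.6096, -0.055, 0.1571]
tcp_rot: [0.672, 0.741, 0.004, 0.006]
contact_force: [-0.3, -0.3, -0.9]
grip_width: 0.0501
t: 64.4
position: [0.6069, -0.0547, 0.3257]
tcp_rot: [0.672, 0.741, 0.004, 0.006]
contact_force: [0.8, -1.1, 0.6]
grip_width: 0.085
t: 65.2
position: [0.5611, 0.0202, 0.3283]
tcp_rot: [0.674, 0.739, 0.006, 0.009]
contact_force: [1.3, -0.5, -0.1]
grip_width: 0.0849
t65.2 pos [0.5611 0.0202 0.3283] jaw 5.3 w 0.0849 F [ 1.3 -0.5 -0.1] q6 1.40
shift cm [-7.69  3.27 17.46] turn deg [ 1.19  0.31 -0.19] in target frame: [-7.8   3.61 17.35]
exp block top centre px [352 250]
200 124 124 120 113 165 124 173 170 170 170 170 170 167 167  97 166 163  60 121 117 126 121 125 124
207 124 121  76  72 110 107 111 169 158  99  99  99  99  98  52 115 158  75  76  73 121 122 121 127
214  76  71  76  73 110 123 111  99  99  99  99  99  99  98  62  98 100  71  72  74 119 119 127 120
221  76  72  71  77 110 108 112  10   8  10   9  13  13   9  13   9  51  74  78  73 129 125 127 118
228  72  74  73  75 109 108 102   9   8  10  11   9  10  12  11   9  11  74  75 124 124 127 124
[... 593 characters left out ...]
122 128 123
277 125 122 129 122 107 110  83  97  97  97  97  64  96  97  96  98 103  73  73 127 122 124 125 126
284 126 124 124 122 172 174 120 117  96  97  96  55  97  96  95 120  94  73 122 126 129 124 126 114
291 124 124 125 121 174 174 120 115  97  97  95  51  97  96  96 120 102 127 123 127 126 126 124 114
298 124 125 119 125 174 174 168 136  97  96  96  51  96  96  95 163 104 127 128 125 123 129 124  61
305 119 122 124 130 167 103 173 172 129  96  96  60  97  96 173  61 126 120 124 122 125 127 125 118
deck [308 116] [387 335] [600.32427979 -54.79512024] (np.float32(94.76995), np.float32(260.77814), np.float32(81.57464))
cap px [146.83333333 445.75      ] 24
cap px [147.     446.4375] 32
```

Arm drifted 4 mm across as it released, so I return to the pose of the last view (w19) for a like-for-like check.

```bash
python3 -m jog '[[[-2.5,1.5,0.7,0.6,0.2,0,8.5],[-2.5,2,0.7,0.6,0.1,0,8.5],[-0.5,0.4,0,0,0,0,8.5],[0,0,0,0,0,0,8.5],[0,0,0,0,0,0,8.5],[0,0,0,0,0,0,8.5],[0,0,0,0,0,0,8.5],[0,0,0,0,0,0,8.5]]]'
cat > fin.py <<'E'
from h import *
import sys
def an(f):
    im,c=load(f);H=cv2.cvtColor(im,cv2.COLOR_BGR2HSV)
    m=cv2.inRange(H,(6,150,40),(12,255,255))
    u=np.array([.0957,-.9954]);n=np.array([.9954,.0957]);C=np.array([.6048,-.0533])
    for l in(-120,-70,-50,40,50,60):
        best=[]
        for w in np.arange(-55,55,.5):
            P=C+u*l/1000+n*w/1000;q=proj(c,[*P,.102])[0].round().astype(int)
            if m[q[1],q[0]]:best.append(w)
        if best:print(f,"x",l,"edges",best[0],best[-1],"mid",(best[0]+best[-1])/2)
    im2=H[...,2]; line=[]
    for l in np.arange(-150,150,.5):
        P=C+u*l/1000+n*.012;q=proj(c,[*P,.102])[0].round().astype(int);line.append(m[q[1],q[0]]>0)
    l=np.arange(-150,150,.5)[np.array(line)];print("deck along w=12mm",l.min(),l.max())
    blk=(im2<34)
    L=[l for l in np.arange(-60,60,.5) if blk[tuple(proj(c,[*(C+u*l/1000-n*.02),.136])[0].round().astype(int)[::-1])]]
    W=[w for w in np.arange(-60,60,.5) if blk[tuple(proj(c,[*(C-u*.014+n*w/1000),.136])[0].round().astype(int)[::-1])]]
    W2=[w for w in np.arange(-60,60,.5) if blk[tuple(proj(c,[*(C+u*.014+n*w/1000),.136])[0].round().astype(int)[::-1])]]
    print("block along",L and (L[0],L[-1]),"across",W and (W[0],W[-1]),W2 and (W2[0],W2[-1]))
an("w19")
snap("wrist","w24");an("w24");go(.602,-.034,.306,5.5)
E
python3 fin.py
```

```text
t: 66.15
position: [0.6048, -0.0302, 0.3157]
tcp_rot: [0.673, 0.74, 0.0, -0.001]
contact_force: [0.6, -0.0, 0.3]
grip_width: 0.085
w19 x 40 edges -23.0 23.5 mid 0.25
w19 x 50 edges -24.5 28.0 mid 1.75
w19 x 60 edges -17.5 22.0 mid 2.25
deck along w=12mm 2.0 108.0
block along [] across [] []
w24 x 40 edges -28.0 21.0 mid -3.5
w24 x 50 edges -27.0 25.5 mid -0.75
w24 x 60 edges -25.5 23.5 mid -1.0
deck along w=12mm 39.0 113.0
block along (np.float64(-27.0), np.float64(21.0)) across (np.float64(-28.0), np.float64(29.5)) (np.float64(-27.5), np.float64(29.5))
t66.2 pos [ 0.6048 -0.0302  0.3157] jaw 5.5 w 0.0854 F [-0.5  0.5  0.2] q6 1.32
shift cm [-0.36 -0.31  0.97] turn deg [-0.04 -0.09 -0.03] in target frame: [-0.35 -0.31  0.97]
```

```bash
sed -i 's/(6,150,40),(12,255,255)/(4,125,40),(14,255,255)/; s/(-120,-70,-50,40,50,60)/(-115,-60,-45,40,55,105,120)/; s/^snap.*$/an("w24")/' fin.py; python3 fin.py
python3 - <<'E'
from h import *
for f in("w19","w24"):
    im,c=load(f);H=cv2.cvtColor(im,cv2.COLOR_BGR2HSV)
    C=np.array([.6048,-.0533]);u=np.array([.0957,-.9954])
    for l in(-60,-115,50):
        q=proj(c,[*(C+u*l/1000),.102])[0].round().astype(int);print(f,l,q,H[q[1],q[0]-44:q[0]+46:4].tolist())
E
```

```text
w19 x -115 edges -17.5 30.0 mid 6.25
w19 x -60 edges -30.0 31.0 mid 0.5
w19 x -45 edges -30.5 31.5 mid 0.5
w19 x 40 edges -28.5 28.5 mid 0.0
w19 x 55 edges -26.5 28.0 mid 0.75
w19 x 105 edges -14.5 16.5 mid 1.0
w19 x 120 edges -9.5 10.0 mid 0.25
deck along w=12mm -128.0 115.0
block along [] across [] []
w24 x -115 edges -11.5 30.5 mid 9.5
w24 x -60 edges -29.5 31.0 mid 0.75
w24 x -45 edges -30.0 31.5 mid 0.75
w24 x 40 edges -28.0 29.5 mid 0.75
w24 x 55 edges -27.5 28.0 mid 0.25
w24 x 105 edges -15.0 16.5 mid 0.75
w24 x 120 edges -8.5 9.0 mid 0.25
deck along w=12mm -128.0 114.0
block along (np.float64(-27.0), np.float64(21.0)) across (np.float64(-28.0), np.float64(29.5)) (np.float64(-27.5), np.float64(29.5))
w19 -60 [320 131] [[21, 97, 177], [21, 98, 177], [20, 101, 175], [17, 118, 175], [14, 143, 173], [14, 142, 174], [14, 141, 174], [14, 140, 153], [14, 141, 174], [14, 141, 174], [14, 141, 175], [14, 142, 174], [14, 142, 174], [13, 142, 174], [14, 144, 174], [13, 142, 174], [14, 144, 152], [13, 145, 174], [13, 144, 174], [13, 147, 174], [19, 103, 176], [21, 99, 176], [21, 95, 177]]

[... 1200 characters left out ...]
176], [15, 135, 174], [15, 133, 174], [15, 133, 174], [15, 134, 175], [15, 136, 175], [14, 134, 175], [15, 136, 175], [14, 136, 174], [14, 135, 142], [14, 139, 174], [14, 137, 175], [15, 138, 175], [14, 138, 174], [14, 137, 175], [14, 140, 175], [14, 141, 174], [14, 140, 175], [19, 103, 176], [19, 101, 177], [21, 95, 178]]
w24 50 [318 238] [[27, 33, 78], [109, 184, 83], [109, 181, 83], [110, 184, 83], [20, 109, 70], [12, 156, 100], [13, 157, 101], [13, 157, 78], [13, 157, 101], [12, 158, 100], [12, 156, 100], [12, 156, 80], [12, 157, 101], [13, 160, 99], [12, 161, 100], [13, 157, 78], [13, 158, 100], [12, 156, 100], [19, 109, 70], [109, 187, 82], [108, 190, 82], [110, 144, 78], [23, 31, 74]]
```

The deck has not moved since before the weight (midline +0.6 mm, square). The weight is within about 1 mm of the deck's middle, and the glue cap hasn't moved. Handing in.

```bash
python3 -c "
from workcell import ctrl
print(ctrl.hand_in())"
```

```text
the job is handed in; nothing more can be done
None
```

The job is done in the order asked and handed in at about 66 s, with the arm clear of everything. No verdict was reported. The last checks were these:

| Item | Result |
|---|---|
| Wide saddle | on yellow, about 1 mm off the tape's middle along the board, square within 0.5° |
| Narrow saddle | on blue, under 1 mm off, square within 0.5° |
| Hull | in both saddles, pencil lines within about 2 mm of the tape middles, aligned with the board; level judged from its set-down height only |
| Deck | midline within about 1 mm of the hull's, aligned with it, and not moved when the weight was set on it |
| Weight | upright across the deck, within about 1 mm of its middle |
| Glue bottle | cap in the same place as at the start, so still standing |

- **Deck along the hull:** two estimates of its fore-and-aft position disagreed, one about 1 mm off and the other 2 mm.
- **Release drift:** the arm shifted about 4 mm sideways while letting go of the weight. The checks afterwards showed neither weight nor deck displaced.
- **Pictures:** all 16 views were used by the time the deck was down, so the weight's pick-up and every check after it were by numbers from images, not by eye.

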